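Fetch the fuse link with the sprung tongs

ROBOT

A 7-joint arm with a two-finger parallel gripper is mounted at the origin on the work surface. World frame = base frame: x ahead of the robot, y to its left, z up, the work surface at z = 0. Lengths are in m, angles in degrees, forces in N, time in s.
With the tool pointing down it reaches from about 0.4 to 0.9 m from the base axis. Payload 5.6 kg.
Tool frame: the origin (TCP) lies between the finger pads; the fingertips stand 11 mm ahead of it and the grasp point (between the pads) lies 8 mm behind it (tips_ahead is the distance from the TCP to the fingertips, in m); z points along the fingers, x is the direction in which the jaws open and shut, and the axes are right-handed (so a half turn about z gives the same grasp; the last joint's range is limited). The gripper opens to 92 mm and grips with 3 to 60 N. Pads are 20 mm wide; open, the fingers measure 128 mm over their backs; the gripper's body (75 mm by 189 mm) begins 69 mm behind the grasp point.
Start: joints at [73.51, 26.786, -0.665, 91.828, 0.344, 61.387, -3.226], TCP at [0.157, -0.631, 0.205] pointing down, gripper open.
Joint ranges: [-144.91, 144.91], [-17.63, 115.5], [-89.93, 88.59], [15.96, 139.68], [-74.01, 254.01], [8.47, 105.57], [-167.45, 167.45]. Speed limits (degrees/s): [147.25, 147.25, 180, 180, 180, 180, 180].

INTERFACE

Orientations are given as [roll, pitch, yaw] about the fixed x, y, z axes, in that order (R = Rz(yaw) Ry(pitch) Rx(roll)).
In Python, from rig import * gives the robot as it stands.
- The arm moves only by the shell command python3 -m pendant 'ROWS' [FORCE]. ROWS is JSON, a list that holds one entry, the list of rows, each a list of 7 numbers: the shift along the tool's x, y, z in cm, then the turn, a rotation vector about the tool's x, y, z in degrees, then the opening in per cent of the stroke, from 0 (shut) to 100 (fully open). A call has 1 to 20 rows; each row shifts and turns the commanded pose from where the row before left it, along the tool's axes as they then stand; what a row does not reach is not made up. A row lasts 1/8 s, in which the tool goes at most 62.5 mm and 10.7 degrees, less where a joint would pass 70% of its speed; a pose out of reach is approached as far as the arm can. A call is refused whole if a number of a shift passes 6.25 or a number of a turn 10.7, either way. A call with a gripper value outside its range is refused whole. The fingers move at their own pace and stop on an object; FORCE is the grip in N (left out, the last holds). Time passes only in rows, so rows that do not move let the fingers close. It gives the time, the measured TCP pose, the force and the opening at its end, in the units of the state.
- observe(): the state, without advancing time (a new reading comes with each control period).
- get_image(name): name is "side" or "top"; returns (picture, depth): 384x512x3 uint8, red, green, blue; 384x512 float32, m along the optical axis (not along the pixel's ray), 0 where there is no reading.
- get_calibration(name): a dict with "intrinsics" (3x3 intrinsics, pixels), "pose" (4x4, takes a point from camera to world coordinates). Camera axes: x right, y down, z forward; pixel columns grow to the right and rows downward; lengths in m; the calibration is good to about 2 mm. A picture is of the moment at which its call begins. get_calibration takes no time and is no camera call.
- job_done(): hands the job in, once; it reports no verdict.
Trained networks look in the newest picture that a camera, given by its name, has taken for a name from the list of things; names that differ only in an ending like _2 or _b are one class to them, and where a whole thing is asked for, a point or a joint stands for the part that bears it (a point fixed in the world has none). Each returns a list of dicts, best first, with "p" (0 to 1); they miss things now and then, are a little off and sometimes report something else, mostly with a low value. They report only what shows in the picture. A call takes as long as a camera call. They do not tell look-alikes from the thing itself.
- boxes_of(thing, camera): "uv" ([column, row] in pixels, amid what is visible of it).
- landmark_of(thing, camera): "uv" ([column, row] in pixels: a listed point, or the origin of a listed thing).
The state is a dict: "t": time; "joint_pos": joint angles; "joint_vel": joint speeds; "joint_efforts": joint torques, N m; "ee_pos": TCP position; "eef_rot": TCP orientation; "ft_force": force on the tool from outside, world axes, zero at the start; "ft_torque": the same for the moment, N m; "grip_width": finger opening in m.
Only numpy, scipy, OpenCV 4.12 (cv2) and the standard library are available. Lean on these libraries where they do the work, as an engineer would, in place of code of your own. Each camera call takes 0.05 s, during which the arm holds its last target.

TASK

Pull the small utility cupboard's bifold door by its handle until it is folded well open. Take the sprung tongs from their wooden holder, reach in under the bars, squeeze them on the white fuse link, lift it out of its clips and lay it gently, flat on the floor of the grey tray; then stand the tongs back in their holder, jaws down. Handle the fuse only with the tongs, do not drop it, and leave the reel, screwdriver and jar where they are.

Things in the scene. Friction and masses are not known exactly. Their poses are not given: they have to be found in the camera images.
- cupboard: Grey steel cupboard, fixed: 200 deep (x) x 300 wide (y) x 260 mm high. Origin: centre of its underside; open front at its x = -100. Floor 12 thick, side walls |y| 138 to 150. Stands at the left, front turned to the robot's right. Roof (256 up) and back are 6 mm bars 46 mm apart that nothing passes: the way in is the front, tilted.
- header (a point): Middle of the lower front edge of the header beam over the opening (cupboard x -100, y 0, 235 mm above the bench). The beam is 25 high and 18 deep; the door track hangs in front of it, 12 mm deep, its underside 232 mm up. Reach in below it.
- door_handle (a point): Point to grip on the door handle, 222 mm up: an upright round steel post 16 mm thick, 180 to 245 mm above the bench, its axis 45 mm out from the front of the hinge-side panel and 110 mm along it from the jamb hinge. Below 190 mm a 14 mm wide bracket joins it to the panel. Turns with that panel.
- door_hinge (a point): Foot of the vertical jamb hinge axis at the cupboard's front edge on its own -y side (cupboard x -106, y -133 mm), at bench height. Turns with the hinge-side panel.
- door (a joint): Angle of the bifold's hinge-side panel, rad: 0 shut, grows as it swings out (anticlockwise from above about door_hinge), stop 1.35; well open is above 1.1. Two white panels 130 wide, 14 to 230 mm up, 12 thick; the second folds back by twice the angle, its far edge along the track. Moves easily, stays where left. At 1.25 it stands out 125 mm and fills the 95 mm of opening next to the jamb.
- fuse: White ceramic fuse link, 112 mm long along its x. Block 60 (x) x 34 (y) x 44 (z) mm; a steel blade 6 thick (y), 20 high (12 to 32 above the underside) sticks out 26 mm at each end. Origin: centre of the block's underside, z up. 0.13 to 0.25 kg. Its blades stand loosely in open-topped clips: lift straight up 20 mm or more to clear.
- fuse_base: Black base fixed on the cupboard floor, 150 (x) x 50 (y) x 12 mm, with two clips at x = +-43 mm: slots 11 mm wide, plates up to 56 mm above its underside. Origin: centre of its underside. The fuse's underside is 26 mm above this origin. It stands in the half away from the jamb, about 70 mm behind the front opening.
- tongs: Black-armed sprung tongs, 195 mm long, 0.12 kg, upright in the holder. Origin: midway between the jaw tips, at their lower ends; z up to the bow (pivot at 188 mm, top 195), y is the closing line. Rubber jaws 24 wide (x), 0 to 34 mm up (middle 17 mm); at rest 58 mm apart inside, 71 over their outsides. Both arms move alike.
- tongs_grip (a point): Where to squeeze: midway between the tongs' flat grey grips, 148 mm above the jaw tips. Grips 22 wide (x), 123 to 173 mm up. Width over the grips here: 42 mm at rest, 36 with jaws 34 apart (on the fuse), 32 shut (14 apart). The spring pushes each out with 5 N at rest, 9 N on the fuse: held at 39 to 41 mm the tongs stay in the hand with jaws open.
- tongs_l (a joint): Closing angle of each arm of the tongs, rad: 0 at rest (open), about 0.07 with the jaws on the fuse, stop 0.13.
- holder: Plywood tongs holder, fixed: an upright open pocket 42 (x) x 92 (y) mm inside, walls 6, rim 75 mm up, inner floor 6 mm up, on a foot 100 x 130 mm. Origin: centre of its underside. The tongs stand in its middle, their y along its y (either way round will do when put back).
- tray: Grey plastic tray, fixed: 150 (x) x 200 (y) x 26 mm high, walls and floor 4 mm. Origin: centre of its underside. It and the holder swap places.
- reel: Empty wooden cable reel, 90 mm across, 60 mm high, standing; origin under its centre. Bystander.
- screwdriver: Screwdriver 190 mm long lying on the bench; origin near its middle. Bystander.
- jar: Clear jar, 64 mm across, 90 mm high; origin under its centre. Bystander.
There are look-alikes about, which are no part of the job. Of the things like the fuse, leave any that is turquoise; of the rest the smaller one is meant.

How it is judged:
By the outcome, as a careful person would: the job done as asked, in the order asked, and still so for the second after the job is handed in, with the robot touching nothing.
It also fails if it takes over 72 s, if anything falls off the work surface, if the arm or the gripper's body presses on something with over 40 N, if the wrist force passes 120 N, or if a joint passes its speed limit or range.

## Working session

There is one attempt and no reset: what is moved stays moved. The work goes in short steps, Python scripts to look and compute and a shell command to move; the robot and the scene stay as the last step left them, time stands still between calls to the robot, and variables do not carry over. Pictures are saved under pics/ and viewed, and the job is handed in when it is done.

```bash
ls -la; mkdir -p pics
python3 - <<'E'
from rig import *
import cv2
s=observe()
print({k:s[k] for k in('t','joint_pos','ee_pos','eef_rot','ft_force','grip_width')})
for n in("side","top"):
    im,d=get_image(n); cv2.imwrite(f"pics/{n}0.png",im[:,:,::-1]); c=get_calibration(n); print(n,c["intrinsics"],c["pose"])
E
```

```text
total 12
drwxr-xr-x  3 agent agent 4096 Dec  7 15:02 .
drwxr-xr-x 23 root  root  4096 Dec  7 15:02 ..
drwxr-xr-x  2 agent agent 4096 Dec  7 15:02 pics
{'t': 0.0, 'joint_pos': array([73.51025766, 26.83735259, -0.66264416, 91.87972111,  0.34378764,
       61.38648873, -3.22680153]), 'ee_pos': array([ 0.15729981, -0.6300679 ,  0.2036337 ]), 'eef_rot': array([ 1.79991929e+02,  1.01297308e-01, -7.59806153e+01]), 'ft_force': array([-0.23743332,  0.35875446,  0.08109986]), 'grip_width': 0.09201212912591217}
side [[452.69606272   0.         264.92601233]
 [  0.         452.69606272 196.13971161]
 [  0.           0.           1.        ]] [[-9.74326109e-01  1.70972110e-01 -1.46482663e-01  7.72295442e-01]
 [ 2.25139720e-01  7.42381666e-01 -6.31016299e-01  8.64079843e-01]
 [ 8.59855437e-04 -6.47794721e-01 -7.61814453e-01  1.10328374e+00]
 [ 0.00000000e+00  0.00000000e+00  0.00000000e+00  1.00000000e+00]]
top [[347.29169287   0.         256.95017415]
 [  0.         347.29169287 188.45296684]
 [  0.           0.           1.        ]] [[ 0.01779044 -0.99262241  0.11993439  0.4695079 ]
 [-0.99979015 -0.01644258  0.01221865  0.05334472]
 [-0.01015647 -0.1201266  -0.99270663  1.23445518]
 [ 0.          0.          0.          1.        ]]
```

View pics/side0.png

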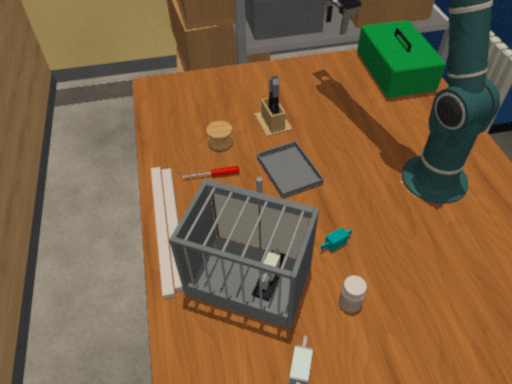

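View pics/top0.png

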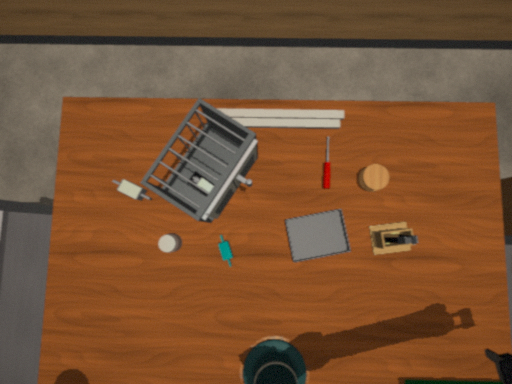

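```bash
cat > h.py <<'E'
from rig import *
import numpy as np, cv2
from scipy.spatial.transform import Rotation as R
def proj(n,P):
    c=get_calibration(n);T=np.linalg.inv(c["pose"]);P=np.atleast_2d(P)
    q=P@T[:3,:3].T+T[:3,3];q=q@np.array(c["intrinsics"]).T
    return q[:,:2]/q[:,2:]
def ray(n,uv):
    c=get_calibration(n);K=c["intrinsics"];d=np.array([(uv[0]-K[0,2])/K[0,0],(uv[1]-K[1,2])/K[1,1],1.])
    return c["pose"][:3,3],c["pose"][:3,:3]@d
def atz(n,uv,z):
    o,d=ray(n,uv);return o+d*(z-o[2])/d[2]
def tri(u1,u2,n1="side",n2="top"):
    o1,d1=ray(n1,u1);o2,d2=ray(n2,u2);A=np.c_[d1,-d2];s=np.linalg.lstsq(A,o2-o1,rcond=None)[0]
    a=o1+s[0]*d1;b=o2+s[1]*d2;return (a+b)/2,np.linalg.norm(a-b)
def cloud(n,d):
    c=get_calibration(n);K=c["intrinsics"];v,u=np.mgrid[:384,:512]
    P=np.stack([(u-K[0,2])/K[0,0]*d,(v-K[1,2])/K[1,1]*d,d],-1)
    return P@c["pose"][:3,:3].T+c["pose"][:3,3]
E
python3 - <<'E'
from h import *
im={};D={}
for n in("side","top"):
    im[n],D[n]=get_image(n); np.save(f"{n}0.npy",D[n])
zs=dict(cupboard=0,header=.235,door_handle=.222,door_hinge=0,fuse=.038,fuse_base=.012,tongs=.006,tongs_grip=.154,holder=0,tray=0,reel=0,screwdriver=.01,jar=0)
for t in zs:
    for n in("side","top"):
        r=landmark_of(t,n)
        print(t,n,[(np.round(x["uv"],1).tolist(),round(x["p"],2),np.round(atz(n,x["uv"],zs[t])[:2],3).tolist()) for x in r[:3]])
print(observe()['t'])
E
```

```text
cupboard side [([250.4, 282.5], 0.65, [0.669, 0.245])]
cupboard top [([211.5, 173.8], 0.71, [0.669, 0.233])]
header side [([259.6, 199.1], 0.88, [0.621, 0.151])]
header top [([225.6, 176.0], 0.72, [0.625, 0.158])]
door_handle side [([257.8, 186.7], 0.83, [0.614, 0.099]), ([209.1, 177.7], 0.56, [0.732, 0.039])]
door_handle top [([248.5, 182.2], 0.78, [0.61, 0.091])]
door_hinge side []
door_hinge top [([256.0, 159.6], 0.78, [0.724, 0.074])]
fuse side [([299.8, 372.0], 0.95, [0.609, 0.522]), ([334.3, 243.7], 0.88, [0.416, 0.198]), ([267.6, 269.1], 0.67, [0.619, 0.237])]
fuse top [([133.9, 190.0], 0.82, [0.602, 0.496]), ([210.2, 187.5], 0.51, [0.615, 0.231]), ([226.3, 246.6], 0.5, [0.413, 0.169])]
fuse_base side [([268.7, 275.0], 0.66, [0.617, 0.24])]
fuse_base top [([211.7, 185.6], 0.69, [0.625, 0.229]), ([386.2, 236.0], 0.47, [0.458, -0.384])]
tongs side [([268.9, 119.1], 0.64, [0.462, -0.408])]
tongs top [([391.0, 237.7], 0.75, [0.453, -0.402])]
tongs_grip side [([273.1, 85.6], 0.83, [0.449, -0.407])]
tongs_grip top [([404.3, 239.6], 0.81, [0.45, -0.388]), ([314.9, 234.4], 0.39, [0.461, -0.114])]
holder side [([274.7, 117.6], 0.78, [0.437, -0.419])]
holder top [([388.8, 237.1], 0.79, [0.454, -0.397])]
tray side [([288.2, 170.8], 0.97, [0.459, -0.141])]
tray top [([317.0, 233.5], 0.69, [0.462, -0.146])]
reel side [([220.7, 142.9], 0.8, [0.657, -0.327])]
reel top [([368.0, 179.3], 0.76, [0.658, -0.328]), ([325.3, 162.5], 0.64, [0.717, -0.176])]
screwdriver side [([208.7, 179.9], 0.49, [0.726, -0.151])]
screwdriver top [([331.3, 162.8], 0.5, [0.714, -0.196])]
jar side [([349.4, 302.0], 0.68, [0.424, 0.362]), ([256.2, 186.3], 0.61, [0.578, -0.097])]
jar top [([209.7, 186.9], 0.58, [0.621, 0.238]), ([174.2, 242.8], 0.54, [0.421, 0.357]), ([403.9, 237.8], 0.33, [0.453, -0.45])]
1.5
```

Run:
```python
import cv2,numpy as np
a=cv2.imread("pics/side0.png")[170:340,150:350]; b=cv2.imread("pics/top0.png")[90:230,130:270]
cv2.imwrite("pics/cropS.png",cv2.resize(a,None,fx=3.5,fy=3.5,interpolation=cv2.INTER_CUBIC))
cv2.imwrite("pics/cropT.png",cv2.resize(b,None,fx=4.2,fy=4.2,interpolation=cv2.INTER_CUBIC))
a=cv2.imread("pics/side0.png")[60:150,230:320]; b=cv2.imread("pics/top0.png")[205:265,360:430]
cv2.imwrite("pics/cropH.png",np.hstack([cv2.resize(a,(390,390),interpolation=cv2.INTER_CUBIC),cv2.resize(b,(400,390),interpolation=cv2.INTER_CUBIC)]))
```

```text
(no output)
```

View pics/cropS.png

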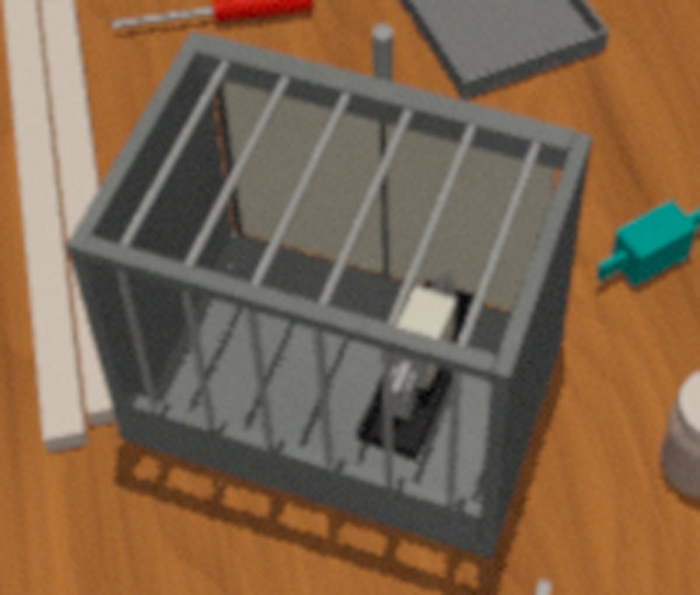

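View pics/cropT.png

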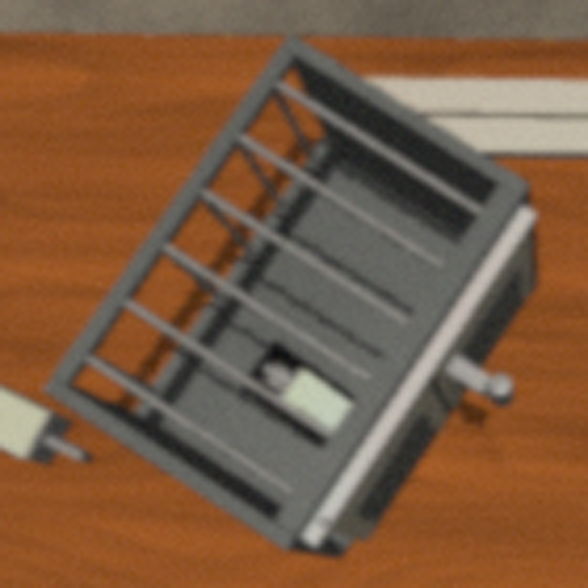

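View pics/cropH.png

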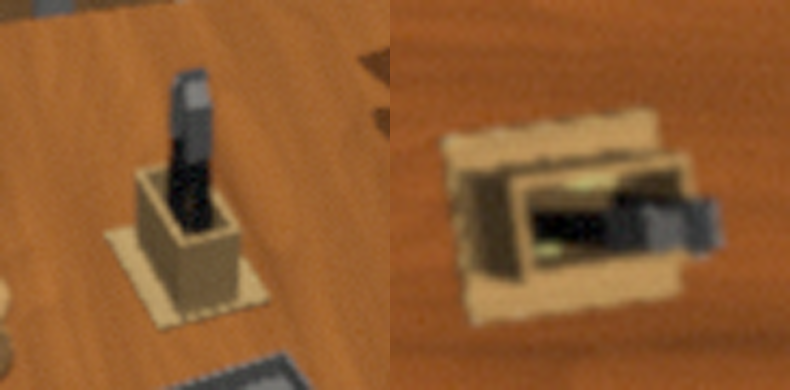

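Run:
```python
from h import *
for n in("side","top"):
    d=np.load(n+"0.npy");P=cloud(n,d);x,y,z=P[...,0],P[...,1],P[...,2]
    m=(d>0)&(z>.243)&(z<.275)&(x>.5)&(x<.85)&(y>.05)&(y<.45)
    # exclude handle
    rc=cv2.minAreaRect((P[m][:,:2]*1000).astype(np.float32)); print(n,"cup",m.sum(),rc,np.median(z[m]))
    im=cv2.imread(f"pics/{n}0.png").astype(int)
    for nm,(cx,cy,r) in dict(fin=(.617,.234,.08),fout=(.605,.505,.1)).items():
        w=(d>0)&(np.hypot(x-cx,y-cy)<r)&(z>.02)&(z<.11)&(im.min(-1)>125)
        p=P[w]; print(n,nm,len(p), np.percentile(p[:,2],[5,50,95]), cv2.minAreaRect((p[:,:2]*1000).astype(np.float32)))
        t=p[abs(p[:,2]-np.percentile(p[:,2],85))<.006]; print("  top",t[:,2].mean(),t.mean(0),cv2.minAreaRect((t[:,:2]*1000).astype(np.float32)))
    m=(d>0)&(np.hypot(x-.45,y+.40)<.07)&(z>.065)&(z<.085); rc=cv2.minAreaRect((P[m][:,:2]*1000).astype(np.float32)); print(n,"rim",rc)
    m=(d>0)&(np.hypot(x-.45,y+.40)<.1)&(z>-.003)&(z<.012)&(im[...,2]>150); rc=cv2.minAreaRect((P[m][:,:2]*1000).astype(np.float32)); print(n,"foot?",rc)
    m=(d>0)&(np.hypot(x-.45,y+.40)<.07)&(z>.12); rc=cv2.minAreaRect((P[m][:,:2]*1000).astype(np.float32)); print(n,"tongs",rc,z[m].max(),P[m].mean(0))
    m=(d>0)&(np.hypot(x-.46,y+.143)<.14)&(z>.016)&(z<.04); rc=cv2.minAreaRect((P[m][:,:2]*1000).astype(np.float32)); print(n,"tray",rc)
    m=(d>0)&(np.hypot(x-.61,y-.097)<.05)&(z>.2)&(z<.27);
```

```text
side cup 3812 ((657.9450073242188, 210.75242614746094), (264.860595703125, 301.4048767089844), 57.953983306884766) 0.25805397617683157
side fin 191 [0.06884659 0.08056391 0.08451621] ((618.2317504882812, 248.8546600341797), (92.34119415283203, 34.25615692138672), 57.74195861816406)
  top 0.08133955154957186 [0.60884387 0.23410524 0.08133955] ((609.1774291992188, 233.78231811523438), (43.321800231933594, 34.28260040283203), 56.274322509765625)
side fout 647 [0.04380381 0.05593152 0.05914782] ((597.490478515625, 493.96728515625), (116.06260681152344, 42.95308303833008), 64.69123077392578)
  top 0.05623148922961494 [0.60458014 0.50931344 0.05623149] ((604.2054443359375, 508.1673583984375), (77.79373168945312, 42.95308303833008), 64.69123077392578)
side rim ((453.76116943359375, -396.6935119628906), (55.87864303588867, 112.10099792480469), 7.508176803588867)
side foot? ((450.9594421386719, -394.5375671386719), (188.0418701171875, 198.4465789794922), 80.46048736572266)
side tongs ((452.45489501953125, -393.7060546875), (25.884031295776367, 53.94438552856445), 15.682194709777832) 0.2046150
[... 718 characters left out ...]
706069946289), 64.68043518066406)
  top 0.05775806054449366 [0.60310462 0.50551408 0.05775806] ((603.343994140625, 506.1744079589844), (71.75537872314453, 41.259674072265625), 64.68043518066406)
top rim ((452.50164794921875, -395.8326110839844), (54.04745101928711, 106.49508666992188), 8.02218246459961)
top foot? ((453.0684814453125, -397.50799560546875), (186.94078063964844, 164.2532958984375), 50.1314811706543)
top tongs ((449.5806579589844, -393.7969055175781), (23.842145919799805, 44.28097152709961), 8.523649215698242) 0.20449373047590158 [ 0.45018937 -0.38676924  0.17470768]
top tray ((457.6231384277344, -142.04318237304688), (150.06907653808594, 201.65789794921875), 11.901721000671387)
```

```bash
cat >> h.py <<'E'
def Rdown(yaw,tilt=0,tdir=0):
    """tool down with tool x at yaw; then tilted so that tool z leans by tilt deg toward azimuth tdir"""
    a=np.radians(tdir); ax=np.array([-np.sin(a),np.cos(a),0])
    return R.from_rotvec(-np.radians(tilt)*ax)*R.from_euler('xyz',[180,0,yaw],degrees=True)
def cur():
    s=observe(); return np.array(s['ee_pos']),R.from_euler('xyz',s['eef_rot'],degrees=True)
def plan(tg,p=None,r=None):
    """tg: list of (pos,R,n,opening)"""
    if p is None:p,r=cur()
    rows=[]
    for P,Q,n,g in tg:
        P=np.array(P);rv=(r.inv()*Q).as_rotvec(); p0,r0=p.copy(),r
        for i in range(1,n+1):
            tp=p0+(P-p0)*i/n; tr=r0*R.from_rotvec(rv*i/n)
            d=np.round(r.inv().apply(tp-p)*100,1); w=np.round(np.degrees((r.inv()*tr).as_rotvec()),0 if 0 else 1)
            p=p+r.apply(d/100); r=r*R.from_rotvec(np.radians(w))
            rows.append([float(v)+0. for v in d]+[float(v)+0. for v in w]+[g])
    print(len(rows)); print("[["+",".join("["+",".join(f"{v:g}" for v in x)+"]" for x in rows)+"]]")
    print("end",p.round(4),r.as_euler('xyz',degrees=True).round(1))
C=np.array([.674,.2375]);YC=58.
xc=np.array([np.cos(np.radians(YC)),np.sin(np.radians(YC))]);yc=np.array([-xc[1],xc[0]])
hinge=C-.106*xc-.133*yc
def handle(phi):
    c,s=np.cos(phi),np.sin(phi);v=.110*yc-.051*xc
    return hinge+np.array([c*v[0]-s*v[1],s*v[0]+c*v[1]])
E
python3 - <<'E'
from h import *
print(hinge,handle(0),handle(.6),handle(1.28))
T=Rdown(-32); print(T.as_matrix().round(2)); print(Rdown(-32,40,58).as_matrix().round(2))
p,r=cur(); h=handle(0)
plan([([.25,-.56,.31],T,5,100),([h[0],h[1],.29],T,15,100)])
E
```

```text
[0.73061895 0.07712764] [0.61030778 0.09216831] [0.62282926 0.02160844] [ 0.68171471 -0.03381998]
[[ 0.85 -0.53 -0.  ]
 [-0.53 -0.85 -0.  ]
 [ 0.    0.   -1.  ]]
[[ 0.85 -0.41  0.34]
 [-0.53 -0.65  0.55]
 [ 0.   -0.64 -0.77]]
20
[[[-0.9,-2.1,-2.1,0,0,-8.8,100],[-0.6,-2.3,-2.1,0,0,-8.8,100],[-0.2,-2.3,-2.1,0,0,-8.8,100],[0.1,-2.3,-2.1,0,0,-8.8,100],[0.5,-2.3,-2.1,0,0,-8.8,100],[-0.3,-5,0.1,0,0,0,100],[-0.2,-4.9,0.2,0,0,0,100],[-0.3,-5,0.1,0,0,0,100],[-0.3,-4.9,0.1,0,0,0,100],[-0.2,-5,0.2,0,0,0,100],[-0.3,-5,0.1,0,0,0,100],[-0.3,-4.9,0.1,0,0,0,100],[-0.2,-5,0.1,0,0,0,100],[-0.3,-5,0.2,0,0,0,100],[-0.3,-4.9,0.1,0,0,0,100],[-0.2,-5,0.1,0,0,0,100],[-0.3,-4.9,0.2,0,0,0,100],[-0.3,-5,0.1,0,0,0,100],[-0.2,-5,0.1,0,0,0,100],[-0.3,-4.9,0.2,0,0,0,100]]]
end [0.6102 0.092  0.2896] [-180.    0.  -32.]
```

```bash
python3 -m pendant '[[[-1,-2,-2,0,0,-8.8,100],[-0.6,-2.3,-2,0,0,-8.8,100],[-0.2,-2.3,-2,0,0,-8.8,100],[0.1,-2.3,-2,0,0,-8.8,100],[0.5,-2.3,-2,0,0,-8.8,100],[-0.3,-5,0,0,0,0,100],[-0.3,-5,0,0,0,0,100],[-0.3,-5,0,0,0,0,100],[-0.3,-5,0,0,0,0,100],[-0.3,-5,0,0,0,0,100],[-0.3,-5,0,0,0,0,100],[-0.3,-5,0,0,0,0,100],[-0.3,-5,0.2,0,0,0,100],[-0.3,-5,0.2,0,0,0,100],[-0.3,-5,0.2,0,0,0,100],[-0.3,-5,0.2,0,0,0,90],[-0.3,-5,0.2,0,0,0,80],[-0.3,-5,0.2,0,0,0,70],[-0.2,-4.5,0.2,0,0,0,70]]]' 40
python3 - <<'E'
from h import *
s=observe(); print(s['joint_pos'].round(1),s['ee_pos'],s['eef_rot'])
print(handle(0),(handle(0)-s['ee_pos'][:2]))
im,d=get_image("top"); cv2.imwrite("pics/top1.png",cv2.resize(im[100:260,150:350,::-1],None,fx=3.5,fy=3.5))
im,d=get_image("side"); cv2.imwrite("pics/side1.png",cv2.resize(im[100:260,150:350,::-1],None,fx=3.5,fy=3.5))
E
```

```text
t: 3.88
ee_pos: [0.5828, 0.0532, 0.2906]
eef_rot: [-180.0, -0.0, -32.0]
ft_force: [0.7, -0.1, -0.9]
grip_width: 0.0644
[ 19.5  20.5 -36.   93.7  12.7  69.9 -51.1] [0.58283375 0.05323334 0.29061757] [-1.79991664e+02 -1.85026400e-02 -3.19683005e+01]
[0.61030778 0.09216831] [0.02747403 0.03893497]
```

View pics/top1.png

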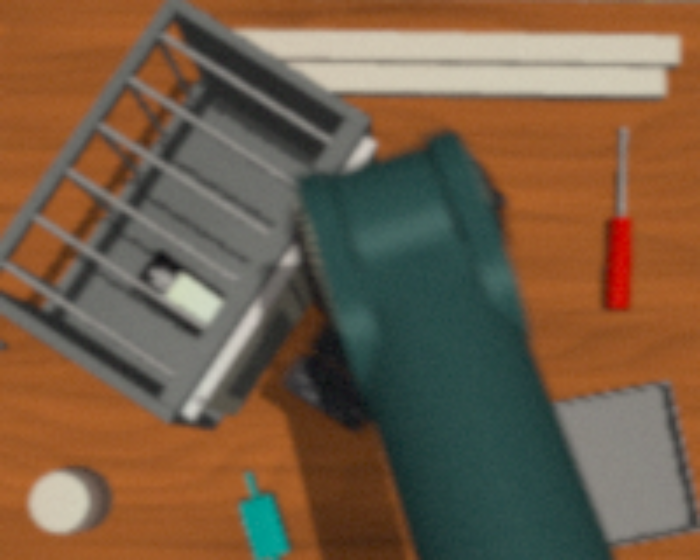

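View pics/side1.png

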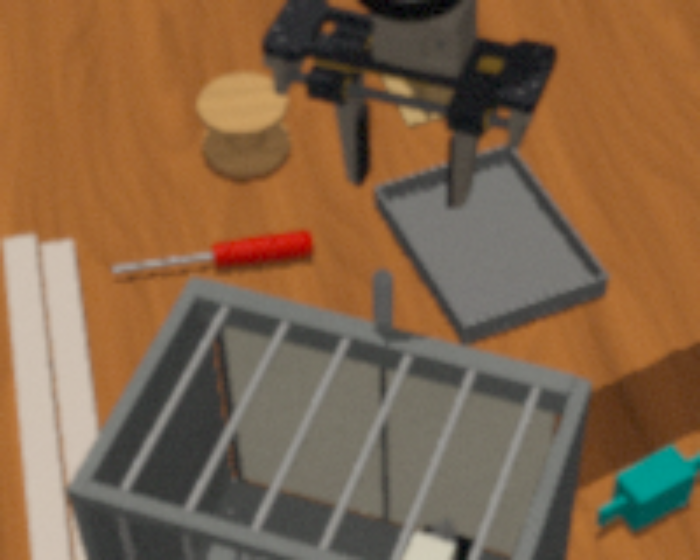

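Run:
```python
from h import *
h=handle(0);T=Rdown(-32)
plan([([h[0],h[1],.285],T,2,60),([h[0],h[1],.214],T,3,60)])
```

```text
5
[[[0.3,-2.2,0.3,-0.1,0.1,0.2,60],[0.2,-2.2,0.2,-0.1,0,0.2,60],[0,0,2.4,0,0,0,60],[0,0,2.4,0,0,0,60],[0,0,2.3,0,0,0,60]]]
end [0.6102 0.0921 0.2143] [180.   0. -32.]
```

```bash
python3 - <<'E'
from h import *
print(proj("side",[*handle(0),.245]),proj("top",[*handle(0),.245]))
E
python3 -m pendant '[[[0.3,-2.2,0.3,0,0,0,60],[0.2,-2.2,0.2,0,0,0,60],[0,0,0,0,0,0,60]]]'
python3 - <<'E'
from h import *
im,d=get_image("side"); cv2.imwrite("pics/side2.png",cv2.resize(im[100:260,150:350,::-1],None,fx=3.5,fy=3.5))
E
```

```text
[[258.43599458 178.74322381]] [[247.82623818 180.96945098]]
t: 4.35
ee_pos: [0.6096, 0.0869, 0.2852]
eef_rot: [180.0, 0.0, -31.9]
ft_force: [-0.0, 0.1, -0.5]
grip_width: 0.0552
```

View pics/side2.png

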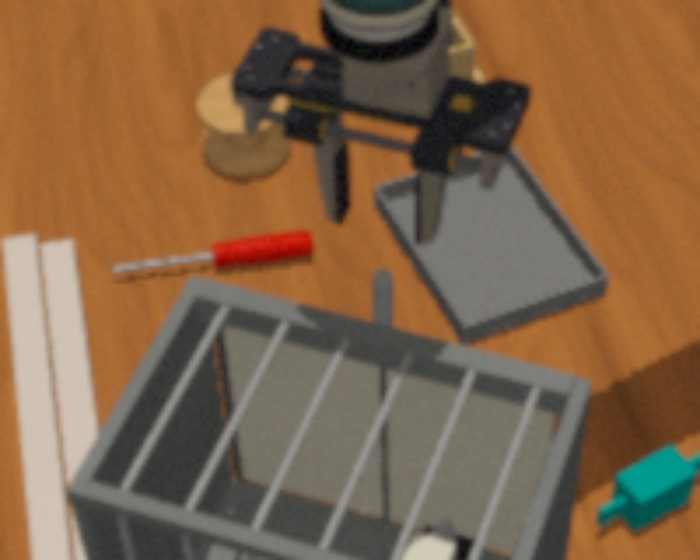

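```bash
python3 -m pendant '[[[0.2,-0.5,2.4,0,0,0,60],[0,0,2.4,0,0,0,60],[0,0,2.4,0,0,0,60],[0,0,0,0,0,0,10],[0,0,0,0,0,0,5],[0,0,0,0,0,0,5],[0,0,0,0,0,0,5]]]' 45
python3 - <<'E'
from h import *
im,d=get_image("side"); cv2.imwrite("pics/side3.png",cv2.resize(im[100:260,150:350,::-1],None,fx=3.5,fy=3.5))
p,r=cur();print(observe()['joint_pos'].round(1))
# world path for door: offset
off=p[:2]-handle(0);print("off",off)
tg=[]
N=18
for i in range(1,N+1):
    f=1.29*i/N; h=handle(f)+off; tg.append(([h[0],h[1],p[2]],Rdown(-32+min(60,np.degrees(f))),1,5))
plan(tg)
E
```

```text
t: 5.28
ee_pos: [0.6124, 0.0902, 0.2144]
eef_rot: [179.9, 0.2, -32.0]
ft_force: [-11.6, 1.8, 6.7]
grip_width: 0.0172
[ 13.9  27.9 -34.6  94.   17.1  63.7 -57.2]
off [ 0.00140868 -0.00148434]
18
[[[0.4,0.8,0,0.1,0.2,-4,5],[0.4,0.7,0,0,0,-4.1,5],[0.4,0.8,0,0,0,-4.1,5],[0.4,0.8,0,0,0,-4.2,5],[0.4,0.8,0,0,0,-4.1,5],[0.4,0.7,0,0,0,-4.1,5],[0.3,0.8,0,0,0,-4.1,5],[0.4,0.8,0,0,0,-4.1,5],[0.4,0.8,0,0,0,-4.1,5],[0.4,0.7,0,0,0,-4.1,5],[0.4,0.8,0,0,0,-4.1,5],[0.4,0.8,0,0,0,-4.1,5],[0.4,0.8,0,0,0,-4.1,5],[0.4,0.7,0,0,0,-4.1,5],[0.4,0.8,0,0,0,-2.5,5],[0.4,0.8,0,0,0,0,5],[0.5,0.7,0,0,0,0,5],[0.5,0.7,0,0,0,0,5]]]
end [ 0.6842 -0.0356  0.2143] [-180.    0.   28.]
```

View pics/side3.png

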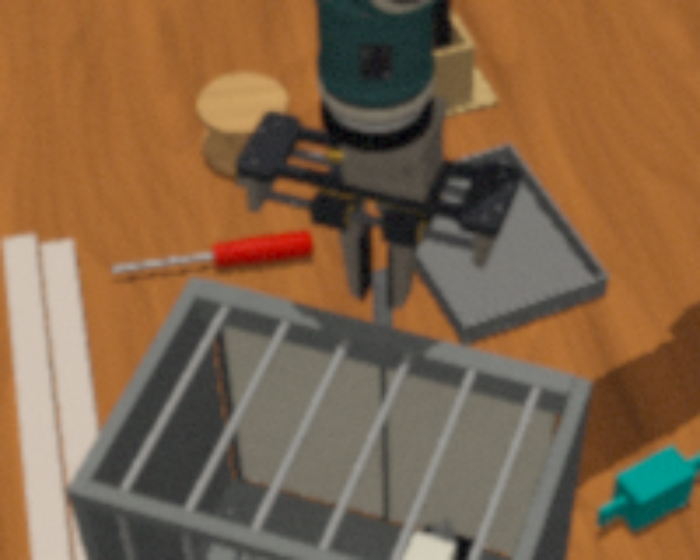

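```bash
python3 -m pendant '[[[0.4,0.8,0,0,0,-4,5],[0.4,0.7,0,0,0,-4,5],[0.4,0.8,0,0,0,-4,5],[0.4,0.8,0,0,0,-4,5],[0.4,0.8,0,0,0,-4,5],[0.4,0.7,0,0,0,-4,5]]]'
python3 - <<'E'
from h import *
p,r=cur();s=observe();print(s['joint_pos'].round(1),s['eef_rot'])
off=np.array([.0014,-.0015])
f0=min(np.linspace(0,1.3,500),key=lambda f:np.linalg.norm(handle(f)+off-p[:2]));print("phi",f0,handle(f0)+off-p[:2])
tg=[];N=12
for i in range(1,N+1):
    f=f0+(1.30-f0)*i/N; h=handle(f)+off; tg.append(([h[0],h[1],.2145],Rdown(min(30,-32+np.degrees(f))),1,5))
plan(tg)
E
```

```text
t: 6.08
ee_pos: [0.6165, 0.0382, 0.2143]
eef_rot: [179.9, 0.3, -7.8]
ft_force: [-8.8, -1.3, 6.8]
grip_width: 0.0147
[ 21.8  29.1 -39.3  93.8  20.   64.5 -30.4] [179.87242365   0.27161154  -7.79278812]
phi 0.4376753507014028 [1.75907641e-04 6.70761590e-05]
12
[[[0.4,0.8,0,0.1,0.3,-5,5],[0.4,0.7,0,0,0,-4.1,5],[0.4,0.8,0,0,0,-4.1,5],[0.4,0.8,0,0,0,-4.1,5],[0.4,0.8,0,0,0,-4.2,5],[0.4,0.7,0,0,0,-4.1,5],[0.4,0.8,0,0,0,-4.1,5],[0.4,0.8,0,0,0,-4.1,5],[0.4,0.8,0,0,0,-4,5],[0.4,0.8,0,0,0,0,5],[0.4,0.7,0,0,0,0,5],[0.5,0.7,0,0,0,0,5]]]
end [ 0.6851 -0.0363  0.2144] [180.  -0.  30.]
```

Going well; the path matches the model circle.

```bash
python3 -m pendant '[[[0.4,0.8,0,0,0,-5,5],[0.4,0.7,0,0,0,-4,5],[0.4,0.8,0,0,0,-4,5],[0.4,0.8,0,0,0,-4,5],[0.4,0.8,0,0,0,-4,5],[0.4,0.7,0,0,0,-4,5],[0.4,0.8,0,0,0,-4,5],[0.4,0.8,0,0,0,-4,5],[0.4,0.8,0,0,0,-4,5],[0.4,0.8,0,0,0,0,5],[0.4,0.7,0,0,0,0,5],[0.5,0.7,0,0,0,0,5]]]'
python3 - <<'E'
from h import *
p,r=cur();s=observe();print(s['joint_pos'].round(1),s['eef_rot'])
off=np.array([.0014,-.0015])
f0=min(np.linspace(0,1.4,500),key=lambda f:np.linalg.norm(handle(f)+off-p[:2]));print("phi",f0,handle(f0)+off-p[:2])
im,d=get_image("side"); cv2.imwrite("pics/side4.png",cv2.resize(im[100:300,130:350,::-1],None,fx=3,fy=3))
E
```

```text
t: 7.58
ee_pos: [0.6864, -0.0372, 0.2144]
eef_rot: [180.0, 0.1, 29.0]
ft_force: [-5.4, 0.3, 4.8]
grip_width: 0.0149
[ 28.7  37.9 -44.6  83.2  27.3  70.2   9.8] [1.79991277e+02 8.75204714e-02 2.90122791e+01]
phi 1.3102204408817635 [0.00013779 0.00044807]
```

View pics/side4.png

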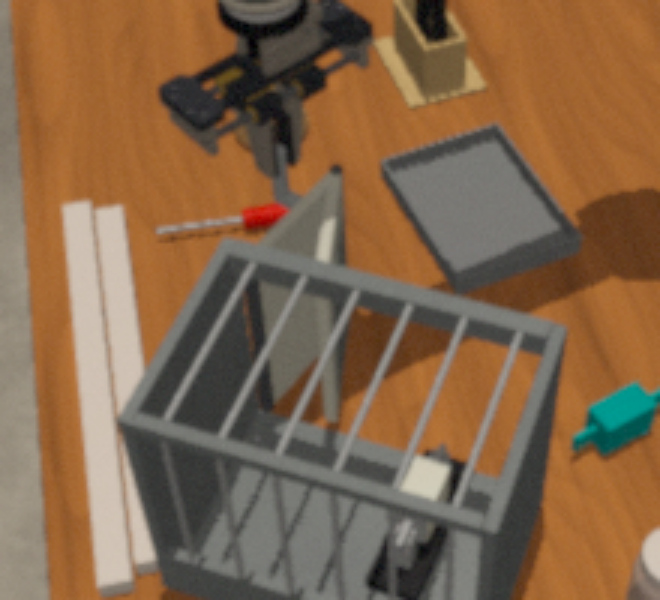

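Run:
```python
from h import *
p,r=cur()
tg=[(p,r,2,60),(p+[0,0,.09],r,3,70),([.452,-.395,.31],Rdown(-82),15,100)]
plan(tg)
```

```text
20
[[[0,0,0,0,0,0,60],[0,0,0,0,0,0,60],[0,0,-3,0,0,0,70],[0,0,-3,0,0,0,70],[0,0,-3,0,0,0,70],[-2.5,1.3,0,0,0,7.4,100],[-2.4,1.7,-0.1,0,0,7.4,100],[-2.1,1.9,0,0,0,7.4,100],[-1.8,2.2,0,0,0,7.4,100],[-1.6,2.4,-0.1,0,0,7.4,100],[-1.2,2.5,0,0,0,7.4,100],[-0.9,2.7,-0.1,0,0,7.4,100],[-0.5,2.8,0,0,0,7.4,100],[-0.1,2.9,0,0,0,7.4,100],[0.2,2.8,-0.1,0,0,7.4,100],[0.6,2.8,0,0,0,7.4,100],[0.9,2.7,0,0,-0.1,7.4,100],[1.3,2.6,-0.1,0,0,7.4,100],[1.6,2.4,0,0,0,7.4,100],[1.8,2.1,-0.1,0,0,7.3,100]]]
end [ 0.4522 -0.3947  0.3104] [180.   0. -82.]
```

```bash
python3 -m pendant '[[[0,0,0,0,0,0,60],[0,0,0,0,0,0,60],[0,0,-3,0,0,0,70],[0,0,-3,0,0,0,70],[0,0,-3,0,0,0,70],[-2.5,1.3,0,0,0,7.4,100],[-2.4,1.7,0,0,0,7.4,100],[-2.1,1.9,0,0,0,7.4,100],[-1.8,2.2,0,0,0,7.4,100],[-1.6,2.4,0,0,0,7.4,100],[-1.2,2.5,0,0,0,7.4,100],[-0.9,2.7,0,0,0,7.4,100],[-0.5,2.8,0,0,0,7.4,100],[-0.1,2.9,0,0,0,7.4,100],[0.2,2.8,0,0,0,7.4,100],[0.6,2.8,0,0,0,7.4,100],[0.9,2.7,0,0,0,7.4,100],[1.3,2.6,0,0,0,7.4,100],[1.6,2.4,0,0,0,7.4,100],[1.8,2.1,0,0,0,7.3,100]]]'
python3 - <<'E'
from h import *
s=observe();print(s['joint_pos'].round(1),s['eef_rot'])
im,d=get_image("side"); cv2.imwrite("pics/side5.png",cv2.resize(im[0:300,130:350,::-1],None,fx=2,fy=2))
im,d=get_image("top"); cv2.imwrite("pics/top5.png",cv2.resize(im[100:300,100:450,::-1],None,fx=2,fy=2))
plan([([.452,-.395,.22],Rdown(-82),4,100),([.452,-.395,.146],Rdown(-82),3,100)])
E
```

```text
t: 10.12
ee_pos: [0.4513, -0.3948, 0.3035]
eef_rot: [-180.0, -0.0, -82.1]
ft_force: [0.7, -0.6, -0.0]
grip_width: 0.0916
[ 54.7  19.  -21.6  91.4   7.3  70.9 -50.3] [-1.79975520e+02 -1.28012540e-02 -8.21348366e+01]
7
[[[-0.1,-0.1,2.1,0,0,-0.1,100],[0,0,2.1,0,0,0,100],[-0.1,-0.1,2,0.1,-0.1,-0.1,100],[0,-0.1,2.1,0,0,-0.1,100],[0,0,2.5,0,0,0,100],[0,0,2.4,0,0,0,100],[0,0,2.5,0,0,0,100]]]
end [ 0.4521 -0.3949  0.1462] [-180.    0.  -82.]
```

View pics/side5.png

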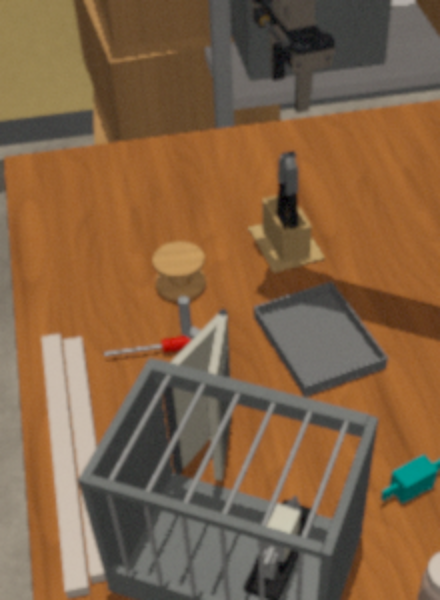

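View pics/top5.png

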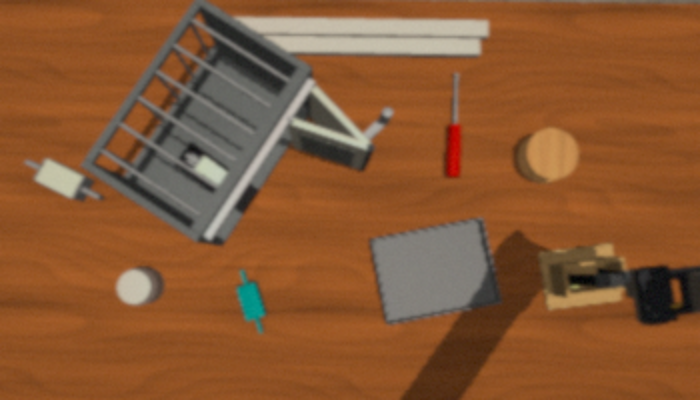

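Run:
```python
from h import *
print(proj("side",[[.452,-.395,.201],[.452,-.395,.15],[.453,-.396,.075]]),proj("top",[[.452,-.395,.201],[.453,-.396,.075]]))
im=cv2.imread("pics/side0.png")[65:140,240:310]; a=cv2.resize(im,None,fx=5,fy=5,interpolation=cv2.INTER_CUBIC)
for P in proj("side",[[.452,-.395,.201],[.452,-.395,.154]]): cv2.circle(a,tuple(((P-[240,65]+.5)*5).astype(int)),3,(0,0,255),-1)
im=cv2.imread("pics/top0.png")[210:265,365:425]; b=cv2.resize(im,(409,375),interpolation=cv2.INTER_CUBIC)
for P in proj("top",[[.452,-.395,.201],[.452,-.395,.154],[.453,-.396,.075]]): cv2.circle(b,tuple(((P-[365,210]+.5)*6.82).astype(int)),3,(0,0,255),-1)
cv2.imwrite("pics/chk.png",np.hstack([a,b]))
```

```text
[[273.1661199   76.21810969]
 [272.94923315  88.73066459]
 [272.31272692 105.91209913]] [[413.29367554 239.23207653]
 [396.87553272 237.97333907]]
```

View pics/chk.png

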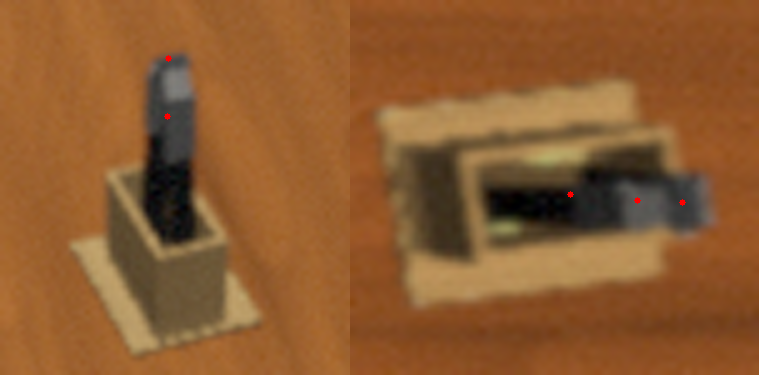

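```bash
python3 -m pendant '[[[-0.1,-0.1,2.1,0,0,0,100],[0,-0.1,2.1,0,0,0,100],[0,0,2,0,0,0,100],[0,0,2.1,0,0,0,100],[0,0,2.5,0,0,0,100],[0,0,2.5,0,0,0,100],[0,0,2.4,0,0,0,100],[0,0,0,0,0,0,60],[0,0,0,0,0,0,44],[0,0,0,0,0,0,43],[0,0,0,0,0,0,43],[0,0,0,0,0,0,43]]]' 30
python3 - <<'E'
from h import *
s=observe();print(s['joint_pos'].round(1),s['ee_pos'],s['eef_rot'])
im,d=get_image("side"); cv2.imwrite("pics/side6.png",cv2.resize(im[0:150,190:350,::-1],None,fx=4,fy=4))
im,d=get_image("top"); cv2.imwrite("pics/top6.png",cv2.resize(im[180:300,320:480,::-1],None,fx=4,fy=4))
E
```

```text
t: 11.72
ee_pos: [0.4537, -0.3933, 0.1471]
eef_rot: [-180.0, -0.1, -81.9]
ft_force: [-0.2, 0.5, -0.7]
grip_width: 0.0443
[ 53.1  27.5 -20.1 100.9  11.4  53.6 -53.6] [ 0.45370461 -0.39326275  0.14711104] [-1.79968679e+02 -5.02112020e-02 -8.18844441e+01]
```

View pics/side6.png

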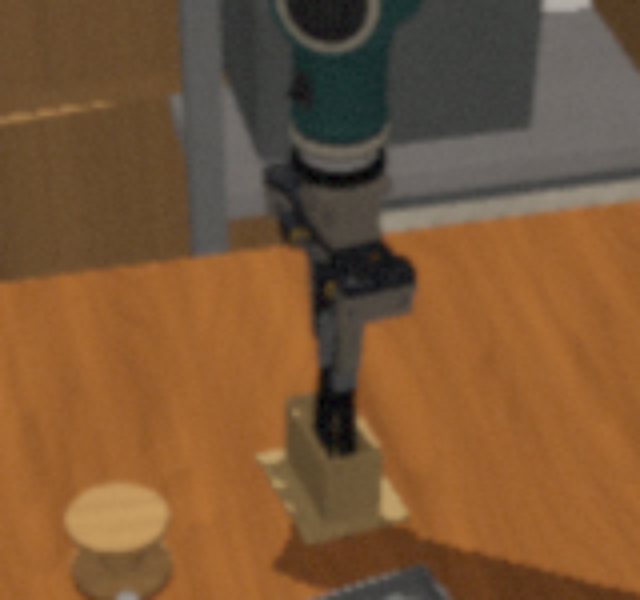

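View pics/top6.png

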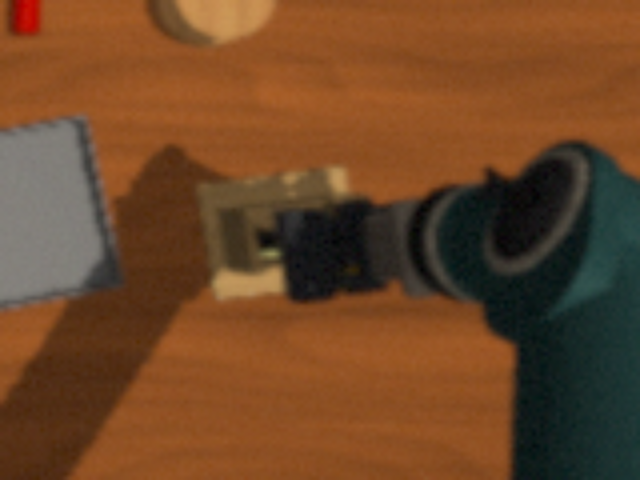

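```bash
python3 -m pendant '[[[0,0,0,0,0,0,43],[0,0,0,0,0,0,43],[0,0,0,0,0,0,43]]]' 30
python3 -m pendant '[[[0,0,0,0,0,0,43]]]' 30
```

```text
t: 12.2
ee_pos: [0.4536, -0.3928, 0.1467]
eef_rot: [-180.0, 0.0, -81.9]
ft_force: [0.3, 1.6, 2.5]
grip_width: 0.0396
t: 12.32
ee_pos: [0.4536, -0.393, 0.1467]
eef_rot: [-180.0, -0.0, -81.9]
ft_force: [0.3, 1.7, 3.2]
grip_width: 0.0394
```

```bash
python3 -m pendant '[[[0,0,-1,0,0,0,43],[0,0,-2,0,0,0,43],[0,0,-3,0,0,0,43],[0,0,-4,0,0,0,43],[0,0,-5,0,0,0,43],[0,0,-3,0,0,0,43]]]' 30
python3 - <<'E'
from h import *
s=observe();print(s['joint_pos'].round(1),s['ee_pos'],s['eef_rot'])
im,d=get_image("side"); cv2.imwrite("pics/side7.png",cv2.resize(im[0:150,190:350,::-1],None,fx=4,fy=4))
plan([([.487,.03,.31],Rdown(-32),13,43),([.487,.035,.22],Rdown(-32,40,58),6,43)])
E
```

```text
t: 13.08
ee_pos: [0.4539, -0.3937, 0.3296]
eef_rot: [-179.9, -0.2, -81.9]
ft_force: [0.6, -0.2, -1.4]
grip_width: 0.0399
[ 54.7  18.1 -21.8  89.3   7.   73.7 -50. ] [ 0.45386479 -0.39371403  0.32962578] [-179.89011484   -0.18009037  -81.89671392]
19
[[[-3.2,-0.7,0.2,0,0,-3.8,43],[-3.1,-0.9,0.1,0,-0.1,-3.9,43],[-3.1,-1.1,0.2,0,0,-3.8,43],[-3,-1.4,0.1,0,-0.1,-3.9,43],[-2.9,-1.5,0.2,0,0,-3.8,43],[-2.8,-1.7,0.2,0,0,-3.8,43],[-2.7,-1.9,0.2,-0.1,-0.1,-3.9,43],[-2.5,-2.1,0.1,0,0,-3.8,43],[-2.4,-2.2,0.2,0,-0.1,-3.8,43],[-2.2,-2.4,0.2,0,0,-3.9,43],[-2.1,-2.6,0.1,0,0,-3.8,43],[-1.9,-2.6,0.2,0,-0.1,-3.9,43],[-1.7,-2.8,0.2,0,0,-3.8,43],[0,-0.1,1.5,6.7,0,0,43],[-0.1,0.1,1.5,6.6,0,0,43],[0,0.3,1.5,6.7,0,0,43],[-0.1,0.4,1.4,6.7,0,0,43],[0,0.7,1.4,6.6,0,0,43],[-0.1,0.7,1.3,6.7,0,0,43]]]
end [0.487  0.0353 0.2198] [-140.   -0.  -32.]
```

View pics/side7.png

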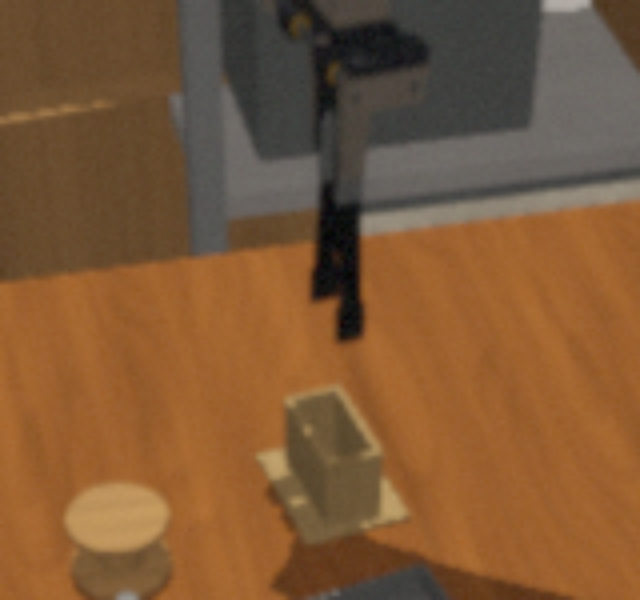

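```bash
python3 -m pendant '[[[-3.2,-0.7,0.2,0,0,-3.8,43],[-3.1,-0.9,0.1,0,0,-3.8,43],[-3.1,-1.1,0.2,0,0,-3.8,43],[-3,-1.4,0.1,0,-0.1,-3.8,43],[-2.9,-1.5,0.2,0,0,-3.8,43],[-2.8,-1.7,0.2,0,0,-3.8,43],[-2.7,-1.9,0.2,0,0,-3.8,43],[-2.5,-2.1,0.1,0,0,-3.8,43],[-2.4,-2.2,0.2,0,0,-3.8,43],[-2.2,-2.4,0.2,0,0,-3.9,43],[-2.1,-2.6,0.1,0,0,-3.9,43],[-1.9,-2.6,0.2,0,0,-3.9,43],[-1.7,-2.8,0.2,0,0,-3.9,43],[0,-0.1,1.5,6.7,0,0,43],[0,0.1,1.5,6.7,0,0,43],[0,0.3,1.5,6.7,0,0,43],[-0.1,0.4,1.4,6.6,0,0,43],[-0.1,0.7,1.4,6.6,0,0,43],[-0.1,0.7,1.3,6.7,0,0,43]]]' 30
python3 - <<'E'
from h import *
s=observe();print(s['joint_pos'].round(1),s['ee_pos'],s['eef_rot'])
im,d=get_image("side"); cv2.imwrite("pics/side8.png",cv2.resize(im[20:320,150:420,::-1],None,fx=2,fy=2)); np.save("s8.npy",d)
im,d=get_image("top"); cv2.imwrite("pics/top8.png",cv2.resize(im[80:300,100:400,::-1],None,fx=2.5,fy=2.5)); np.save("t8.npy",d)
for n in("side","top"): print(n,landmark_of("tongs",n)[:2],landmark_of("tongs_grip",n)[:2])
p,r=cur(); print(proj("side",p+r.apply([0,0,.1407])),proj("top",p+r.apply([0,0,.1407])),p+r.apply([0,0,.1407]))
E
```

```text
t: 15.5
ee_pos: [0.4867, 0.0375, 0.2148]
eef_rot: [-139.8, -0.1, -32.0]
ft_force: [0.7, 0.8, -1.0]
grip_width: 0.0397
[ 60.7  14.5 -47.9 126.3 -45.5  40.2  17.6] [0.4866597  0.03754104 0.2147684 ] [-1.39801215e+02 -6.48633959e-02 -3.20038863e+01]
side [{'uv': [284.8, 211.1], 'p': 0.77}] [{'uv': [299.0, 162.2], 'p': 0.78}]
top [{'uv': [244.0, 212.7], 'p': 0.68}] [{'uv': [256.3, 159.0], 'p': 0.62}, {'uv': [266.8, 228.4], 'p': 0.51}]
[[286.84361373 213.21576097]] [[241.93698506 209.69670712]] [0.53535813 0.11467279 0.10822005]
```

View pics/side8.png

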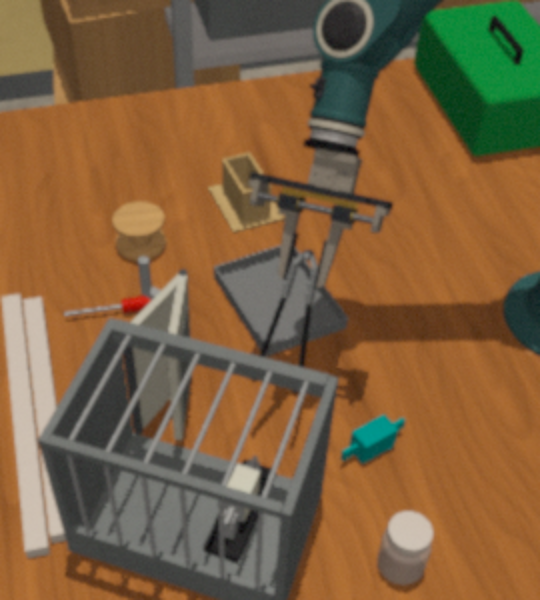

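View pics/top8.png

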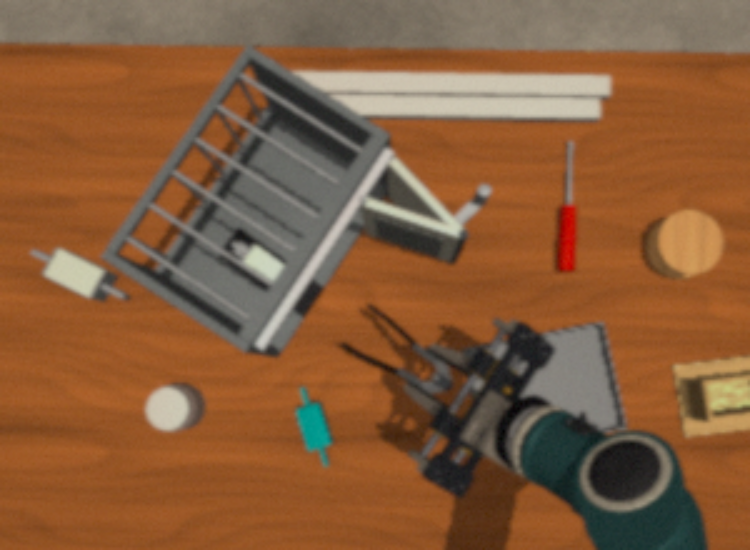

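Run:
```python
from h import *
t=atz("top",[242.6,210.8],.108);print(t)
def cc(P): v=np.array(P[:2])-C; return v@xc,v@yc
p,r=cur()
tip=p+r.apply([0,0,.1407]); print("tip",cc(tip),cc(t))
# fuse re-measure with current depth, white px top face
for n,f in(("side","s8.npy"),("top","t8.npy")):
    P=cloud(n,np.load(f)).reshape(-1,3); v=P[:,:2]-C; a,b=v@xc,v@yc
    m=(abs(a+.03)<.045)&(abs(b-.05)<.03)&(P[:,2]>.072)&(P[:,2]<.092)
    print(n,m.sum(),np.percentile(a[m],[1,50,99]),np.percentile(b[m],[1,50,99]),np.median(P[m,2]))
    m=(a>-.098)&(a<.098)&(P[:,2]>.1)&(P[:,2]<.24)&(abs(b)<.16)&(abs(b)>.1)
    m1=m&(b>0); print("  wall y+",np.percentile(b[m1],[2,50,98]) if m1.sum() else 0,m1.sum()); m1=m&(b<0); print("  wall y-",np.percentile(b[m1],[2,50,98]) if m1.sum() else 0,m1.sum())
```

```text
[0.53183073 0.11245131 0.108     ]
tip (np.float64(-0.1776323773365188), np.float64(0.05248646855282689)) (np.float64(-0.18138554249487318), np.float64(0.05430066882329792))
side 181 [-0.0586436  -0.03582216  0.00465435] [0.03660848 0.05446231 0.07037763] 0.08080195970065729
  wall y+ [0.11268017 0.1497123  0.1501509 ] 559
  wall y- [-0.13991128 -0.13819325 -0.11254723] 1198
top 129 [-0.04972951 -0.02292847  0.00166157] [0.0362314  0.05034352 0.06414231] 0.08267344193969306
  wall y+ [0.1134425  0.13827954 0.13856957] 153
  wall y- [-0.13849262 -0.13760863 -0.11241354] 380
```

Run:
```python
from h import *
F=C-.029*xc+.0535*yc; print("fuse",F)
Q=Rdown(-32,40,58); z=Q.apply([0,0,1]); T=np.r_[F,.064]-.1237*z; print("TCP",T)
pre=T-np.r_[.135*xc,0]
plan([(pre,Q,3,43.5),(T,Q,8,43.5)])
```

```text
fuse [0.61326177 0.24125729]
TCP [0.57112639 0.17382658 0.1587597 ]
11
[[[0,0.6,2,0,0,0,43.5],[-0.1,0.6,2,0,0,0,43.5],[0,0.6,2,0,0,0.1,43.5],[0,-1.3,1.1,0,0,0,43.5],[0,-1.3,1.1,0,0,0,43.5],[0,-1.3,1,0,0,0,43.5],[0,-1.3,1.1,0,0,0,43.5],[0,-1.3,1.1,0,0,0,43.5],[0,-1.3,1.1,0,0,0,43.5],[0,-1.3,1.1,0,0,0,43.5],[0,-1.2,1,0,0,0,43.5]]]
end [0.5709 0.1733 0.1588] [-140.    0.  -32.]
```

```bash
python3 -m pendant '[[[0,0.6,2,0,0,0,43.5],[0,0.6,2,0,0,0,43.5],[0,0.6,2,0,0,0,43.5],[0,-1.3,1.1,0,0,0,43.5],[0,-1.3,1.1,0,0,0,43.5]]]' 30
python3 - <<'E'
from h import *
s=observe();print(s['joint_pos'].round(1),s['ee_pos'],s['eef_rot'])
im,d=get_image("top"); cv2.imwrite("pics/top9.png",cv2.resize(im[90:240,130:330,::-1],None,fx=4,fy=4,interpolation=cv2.INTER_CUBIC))
im,d=get_image("side"); cv2.imwrite("pics/side9.png",cv2.resize(im[120:320,160:360,::-1],None,fx=3,fy=3,interpolation=cv2.INTER_CUBIC))
plan([(np.array([0.57112639,0.17382658,0.1587597]),Rdown(-32,40,58),6,43.5)])
E
```

```text
t: 16.42
ee_pos: [0.5191, 0.0885, 0.1584]
eef_rot: [-139.9, -0.1, -32.0]
ft_force: [0.7, 0.1, -0.3]
grip_width: 0.04
[ 50.5  24.1 -48.  126.7 -45.9  26.   15.9] [0.51908458 0.08846237 0.15840297] [-1.39944082e+02 -5.58334880e-02 -3.19693466e+01]
6
[[[0,-1.3,1.1,0,0,0,43.5],[0,-1.2,1,0,0,0.1,43.5],[0,-1.3,1.1,-0.1,0,0,43.5],[0,-1.2,1.1,0,0,0,43.5],[0,-1.3,1,0,0.1,0.1,43.5],[0,-1.3,1.1,0,0,0,43.5]]]
end [0.5714 0.174  0.1588] [-140.   -0.  -32.]
```

View pics/top9.png

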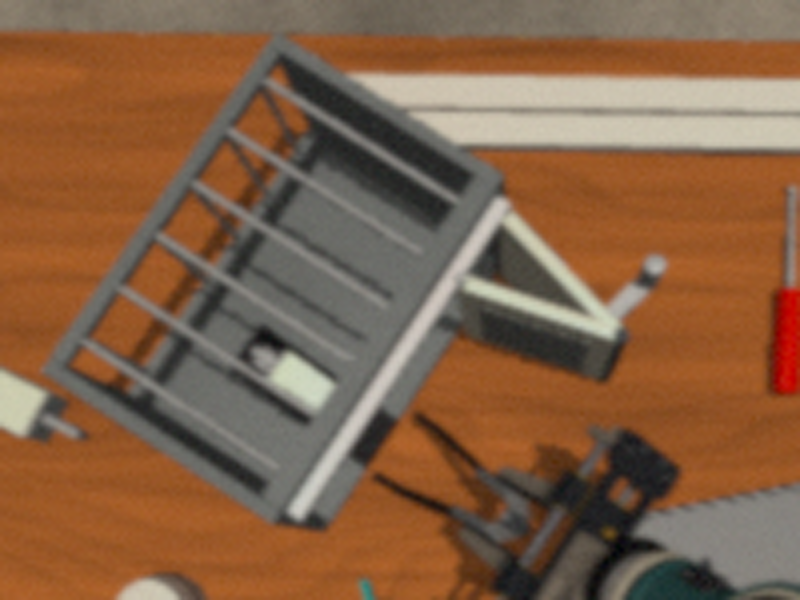

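View pics/side9.png

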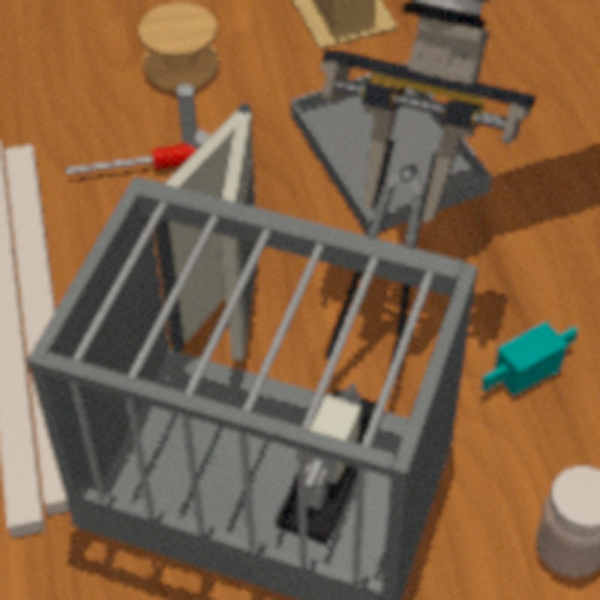

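```bash
python3 -m pendant '[[[0,-1.3,1.1,0,0,0,43.5],[0,-1.2,1,0,0,0,43.5],[0,-1.3,1.1,0,0,0,43.5]]]' 30
python3 - <<'E'
from h import *
s=observe();print(s['joint_pos'].round(1),s['ee_pos'],s['eef_rot'])
im,d=get_image("side"); cv2.imwrite("pics/side10.png",cv2.resize(im[120:320,160:360,::-1],None,fx=3,fy=3,interpolation=cv2.INTER_CUBIC))
plan([(np.array([0.57112639,0.17382658,0.1587597]),Rdown(-32,40,58),3,43.5)])
E
```

```text
t: 16.9
ee_pos: [0.5449, 0.1293, 0.158]
eef_rot: [-140.0, -0.0, -32.1]
ft_force: [0.4, 1.0, -0.9]
grip_width: 0.04
[ 43.1  25.5 -47.  124.6 -45.5  22.4  10.9] [0.54487526 0.12933191 0.15803975] [-1.39962497e+02 -3.98420852e-02 -3.20595385e+01]
3
[[[0,-1.3,1.1,0,0,0,43.5],[0,-1.2,1,-0.1,0,0.1,43.5],[-0.1,-1.3,1.1,0,0,0,43.5]]]
end [0.5709 0.1743 0.1588] [-140.    0.  -32.]
```

View pics/side10.png

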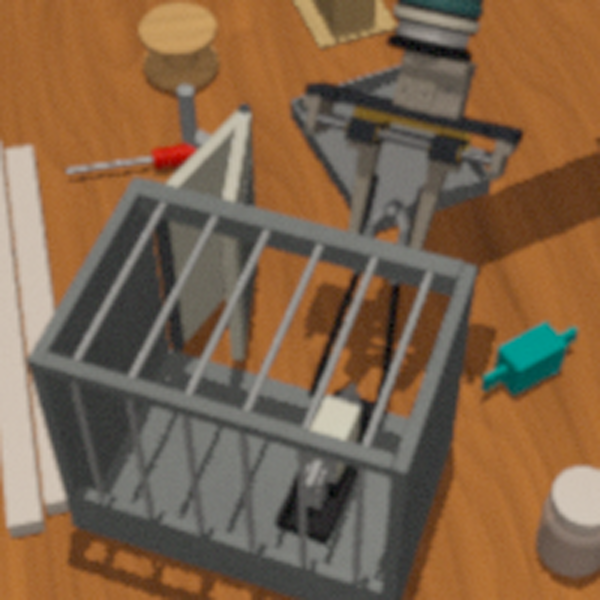

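```bash
python3 -m pendant '[[[0,-1.3,1.1,0,0,0,43.5],[0,-1.3,1.1,0,0,0,43.5],[0,-1.3,1,0,0,0,43.5],[0,0,0,0,0,0,43.5]]]' 30
python3 - <<'E'
from h import *
s=observe();print(s['joint_pos'].round(1),s['ee_pos'],s['eef_rot'])
im,d=get_image("side"); cv2.imwrite("pics/side11.png",cv2.resize(im[180:300,200:340,::-1],None,fx=5,fy=5,interpolation=cv2.INTER_CUBIC))
im,d=get_image("top"); cv2.imwrite("pics/top11.png",cv2.resize(im[130:250,170:310,::-1],None,fx=5,fy=5,interpolation=cv2.INTER_CUBIC))
E
```

```text
t: 17.45
ee_pos: [0.5711, 0.1728, 0.1586]
eef_rot: [-139.9, -0.0, -31.9]
ft_force: [-1.1, -0.4, -1.1]
grip_width: 0.0402
[ 35.   26.8 -44.7 121.7 -44.6  19.6   5.6] [0.57107315 0.17275901 0.15864234] [-1.39915560e+02 -9.89813199e-03 -3.19394204e+01]
```

View pics/side11.png

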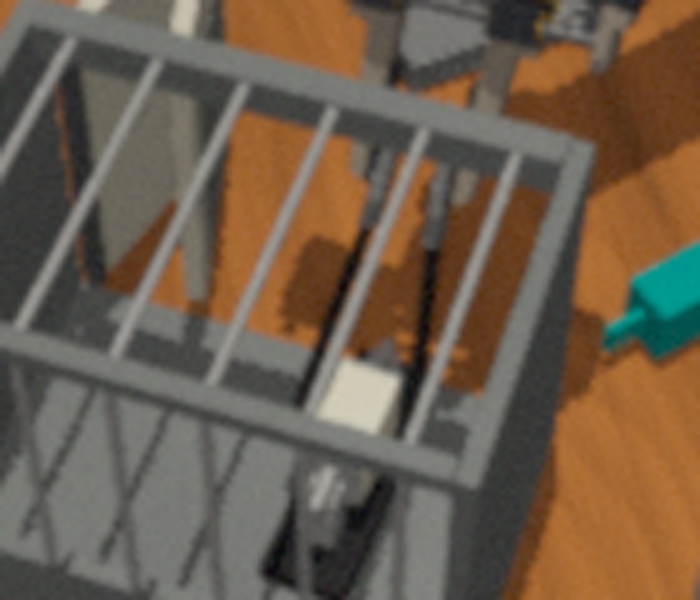

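View pics/top11.png

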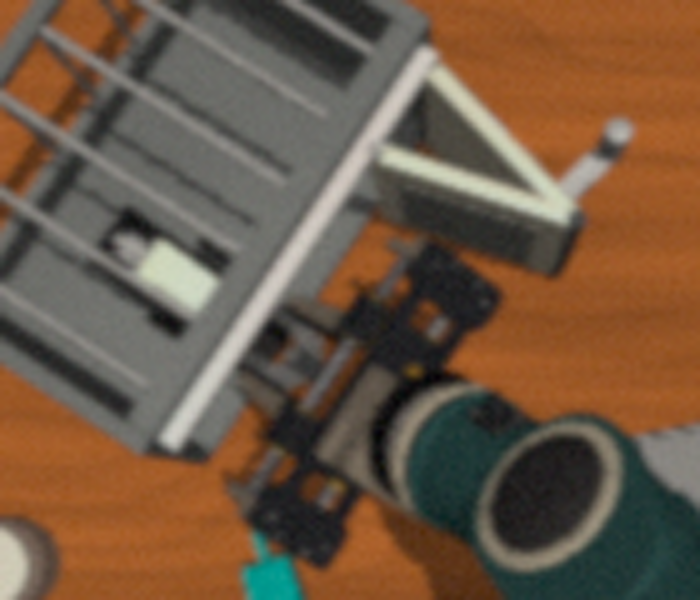

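```bash
python3 -m pendant '[[[0,0,0,0,0,0,40],[0,0,0,0,0,0,36],[0,0,0,0,0,0,30],[0,0,0,0,0,0,30],[0,0,0,0,0,0,30]]]' 50
python3 - <<'E'
from h import *
s=observe();print(s['joint_pos'].round(1),s['ee_pos'],s['eef_rot'])
im,d=get_image("top"); cv2.imwrite("pics/top12.png",cv2.resize(im[130:250,170:310,::-1],None,fx=5,fy=5,interpolation=cv2.INTER_CUBIC))
p,r=cur()
plan([(p+[0,0,.012],r,2,30),(p+[0,0,.034],r,3,30)])
E
```

```text
t: 18.18
ee_pos: [0.571, 0.1716, 0.1577]
eef_rot: [-139.9, 0.1, -32.1]
ft_force: [0.0, -0.9, -1.0]
grip_width: 0.0353
[ 35.1  26.9 -44.7 121.8 -44.6  19.5   5.6] [0.57098348 0.1715886  0.15773975] [-1.39949383e+02  6.94365599e-02 -3.21019071e+01]
5
[[[0,-0.4,-0.5,0,0,0,30],[0,-0.4,-0.4,0,0,0,30],[0,-0.5,-0.6,0,0,0,30],[0,-0.4,-0.5,0,0,0,30],[0,-0.5,-0.6,0,0,0,30]]]
end [0.5711 0.1717 0.1918] [-1.399e+02  1.000e-01 -3.210e+01]
```

View pics/top12.png

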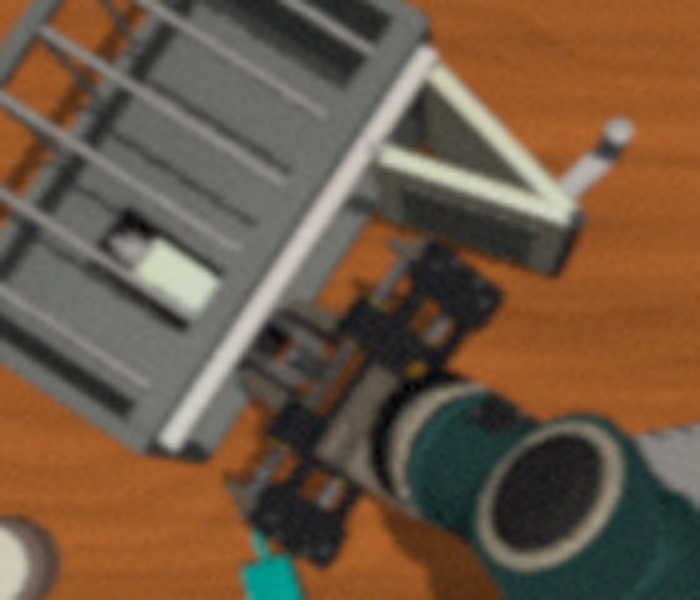

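```bash
python3 -m pendant '[[[0,0,0,0,0,0,30],[0,-0.3,-0.4,0,0,0,30],[0,-0.4,-0.4,0,0,0,30],[0,-0.5,-0.6,0,0,0,30],[0,-0.5,-0.6,0,0,0,30],[0,-0.5,-0.6,0,0,0,30],[0,0,0,0,0,0,30]]]' 50
python3 - <<'E'
from h import *
s=observe();print(s['joint_pos'].round(1),s['ee_pos'],s['eef_rot'])
im,d=get_image("side"); cv2.imwrite("pics/side13.png",cv2.resize(im[180:300,200:340,::-1],None,fx=5,fy=5,interpolation=cv2.INTER_CUBIC)); np.save("s13.npy",d)
P=cloud("side",d).reshape(-1,3); v=P[:,:2]-C; a,b=v@xc,v@yc
wh=(im.reshape(-1,3).min(-1)>140)
m=wh&(abs(a+.03)<.05)&(abs(b-.05)<.03)&(P[:,2]>.06)&(P[:,2]<.14); print(m.sum(),np.percentile(P[m,2],[5,50,95]),np.percentile(a[m],[1,99]),np.percentile(b[m],[1,99]))
E
```

```text
t: 19.1
ee_pos: [0.5714, 0.1719, 0.1927]
eef_rot: [-139.9, -0.0, -32.1]
ft_force: [-0.6, -0.2, -2.8]
grip_width: 0.0353
[ 34.7  22.2 -43.5 120.5 -43.8  24.4   2.1] [0.57135342 0.17192471 0.19270401] [-1.39927892e+02 -1.60318772e-02 -3.20723144e+01]
198 [0.11206913 0.11605198 0.11893146] [-0.05565045  0.0021234 ] [0.04341548 0.06899731]
```

View pics/side13.png

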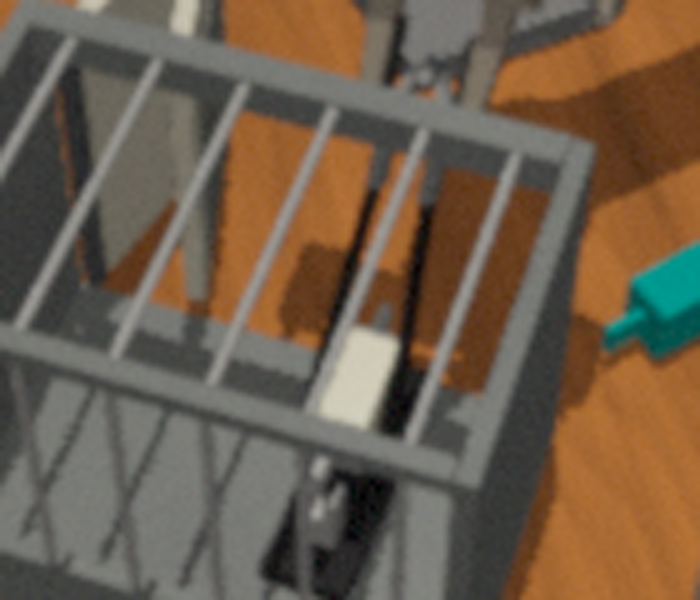

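```bash
python3 -m pendant '[[[0,0.6,-0.5,0,0,0,30],[0,1.2,-1,0,0,0,30],[0,1.3,-1.1,0,0,0,30],[0,1.3,-1.1,0,0,0,30],[0,1.3,-1.1,0,0,0,30],[0,1.3,-1.1,0,0,0,30],[0,1.3,-1.1,0,0,0,30],[0,1.3,-1.1,0,0,0,30],[0,1.3,-1.1,0,0,0,30],[0,1.3,-1.1,0,0,0,30],[0,1.2,-1,0,0,0,30],[0,0.6,-0.5,0,0,0,30]]]' 50
python3 - <<'E'
from h import *
s=observe();print(s['joint_pos'].round(1),s['ee_pos'],s['eef_rot'])
im,d=get_image("side"); cv2.imwrite("pics/side14.png",cv2.resize(im[100:300,180:380,::-1],None,fx=3,fy=3,interpolation=cv2.INTER_CUBIC))
Q=Rdown(-32,40,58); z=Q.apply([0,0,1]); F=np.array([.458,-.141]); T=np.r_[F,.030]-.1237*z; print(T)
plan([(T+[0,0,.075],Q,14,30)])
E
```

```text
t: 20.65
ee_pos: [0.4734, 0.0156, 0.192]
eef_rot: [-140.0, 0.1, -32.2]
ft_force: [-0.2, 0.1, -3.5]
grip_width: 0.0348
[ 60.4  16.  -44.  127.9 -46.5  39.8  22.7] [0.47337426 0.01563162 0.1919662 ] [-1.39961053e+02  7.48728177e-02 -3.21528950e+01]
[ 0.41586462 -0.2084307   0.1247597 ]
14
[[[0.5,1.2,-1.1,0,0,0,30],[0.5,1.1,-1,0,0,0,30],[0.5,1.2,-1.1,0,0,0,30],[0.5,1.2,-1,0,0,-0.1,30],[0.5,1.1,-1.1,0,0,0,30],[0.5,1.2,-1,0,0,0,30],[0.5,1.2,-1.1,0,0,0,30],[0.5,1.1,-1,0,0,0,30],[0.5,1.2,-1.1,0,0,0,30],[0.5,1.2,-1,0,0,0,30],[0.5,1.1,-1.1,0,-0.1,0,30],[0.5,1.2,-1,0,0,-0.1,30],[0.5,1.2,-1.1,0,0,0,30],[0.5,1.1,-1,0,0,0,30]]]
end [ 0.416  -0.2079  0.1996] [-140.    0.  -32.]
```

View pics/side14.png

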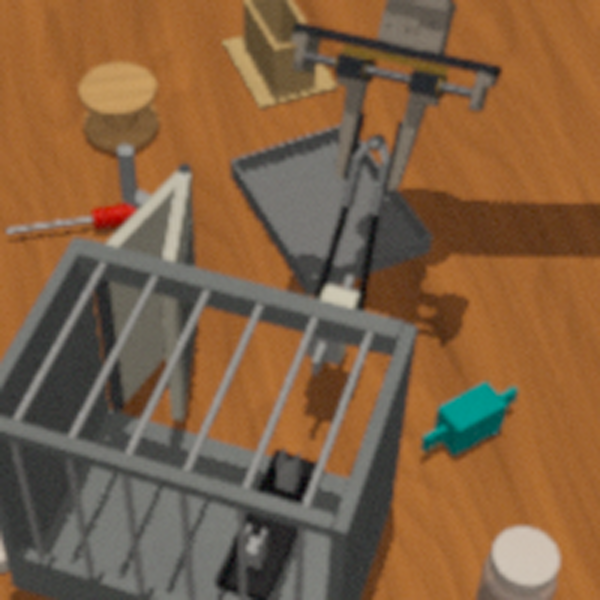

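```bash
python3 -m pendant '[[[0.5,1.2,-1.1,0,0,0,30],[0.5,1.1,-1,0,0,0,30],[0.5,1.2,-1.1,0,0,0,30],[0.5,1.2,-1,0,0,0,30],[0.5,1.1,-1.1,0,0,0,30],[0.5,1.2,-1,0,0,0,30],[0.5,1.2,-1.1,0,0,0,30]]]' 50
python3 - <<'E'
from h import *
s=observe();print(s['joint_pos'].round(1),s['ee_pos'],s['eef_rot'])
T=np.array([ 0.41586462,-0.2084307,0.1247597])
plan([(T+[0,0,.075],Rdown(-32,40,58),7,30)])
E
```

```text
t: 21.58
ee_pos: [0.4445, -0.0964, 0.1959]
eef_rot: [-139.9, 0.1, -32.1]
ft_force: [0.3, -0.4, -3.4]
grip_width: 0.0349
[ 69.1  17.9 -37.4 123.5 -39.4  50.3  28.9] [ 0.44446779 -0.09643658  0.19590307] [-1.39943791e+02  8.05541524e-02 -3.20774702e+01]
7
[[[0.5,1.2,-1.1,0,0,0,30],[0.5,1.1,-1,0,0,0,30],[0.5,1.2,-1.1,0,0,0,30],[0.5,1.2,-1,0,0,-0.1,30],[0.5,1.1,-1.1,0,0,0,30],[0.5,1.2,-1,0,0,0,30],[0.5,1.2,-1.1,-0.1,0,0,30]]]
end [ 0.4156 -0.2086  0.1997] [-140.    0.  -32.]
```

```bash
python3 -m pendant '[[[0.5,1.2,-1.1,0,0,0,30],[0.5,1.1,-1,0,0,0,30],[0.5,1.2,-1.1,0,0,0,30],[0.5,1.2,-1,0,0,0,30],[0.5,1.1,-1.1,0,0,0,30],[0.5,1.2,-1,0,0,0,30],[0.5,1.2,-1.1,0,0,0,30],[0,0,0,0,0,0,30]]]' 50
python3 - <<'E'
from h import *
s=observe();print(s['joint_pos'].round(1),s['ee_pos'],s['eef_rot'])
for n in("side","top"):
    im,d=get_image(n); np.save(n+"15.npy",d); cv2.imwrite(f"pics/{n}15.png",cv2.resize(im[100:260,200:400,::-1] if n=="side" else im[170:290,260:420,::-1],None,fx=4,fy=4,interpolation=cv2.INTER_CUBIC))
    P=cloud(n,d).reshape(-1,3); wh=im.reshape(-1,3).min(-1)>135
    m=wh&(np.hypot(P[:,0]-.458,P[:,1]+.141)<.08)&(P[:,2]>.05)&(P[:,2]<.16); q=P[m]; print(n,m.sum(),np.percentile(q[:,2],[5,50,95]) if m.sum() else 0, cv2.minAreaRect((q[:,:2]*1000).astype(np.float32)))
    A=np.c_[q[:,:2]-q[:,:2].mean(0),np.ones(len(q))]; t=abs(q[:,2]-np.median(q[:,2]))<.008; print(" plane",np.linalg.lstsq(A[t],q[t,2],rcond=None)[0])
E
```

```text
t: 22.58
ee_pos: [0.4157, -0.2092, 0.1996]
eef_rot: [-140.0, 0.1, -32.2]
ft_force: [-0.3, 0.6, -3.0]
grip_width: 0.0349
[ 75.2  22.2 -31.4 115.7 -32.5  59.3  33. ] [ 0.41571719 -0.20922553  0.19960002] [-1.39956704e+02  6.15612958e-02 -3.22174669e+01]
side 136 [0.11591756 0.12249946 0.12576584] ((459.8785095214844, -137.71994018554688), (102.84201049804688, 32.496124267578125), 55.93875503540039)
 plane [0.00454633 0.00167755 0.12245721]
top 215 [0.11145216 0.12341989 0.12679235] ((460.43841552734375, -138.95867919921875), (109.55150604248047, 35.68669128417969), 57.18703079223633)
 plane [-0.02374458  0.00698546  0.12370137]
```

View pics/side15.png

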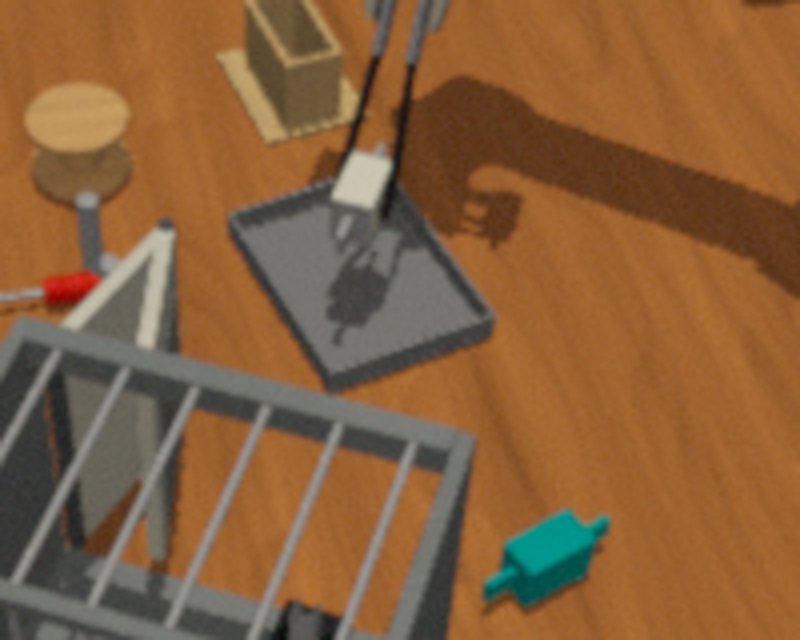

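View pics/top15.png

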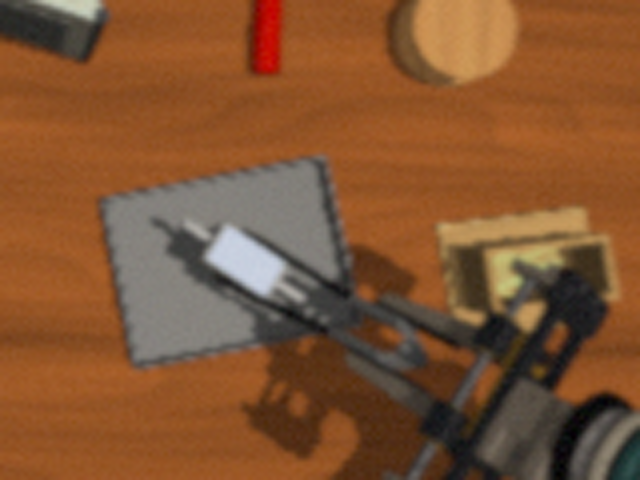

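```bash
python3 -m pendant '[[[0,0.6,0.7,0,0,0,30],[0,0.9,1.1,0,0,0,30],[0,0.9,1.1,0,0,0,30],[0,0.9,1.1,0,0,0,30],[0,0.6,0.7,0,0,0,30],[0,0.3,0.4,0,0,0,30],[0,0,0,0,0,0,30]]]' 50
python3 - <<'E'
from h import *
s=observe();print(s['joint_pos'].round(1),s['ee_pos'],s['eef_rot'])
for n in("side","top"):
    im,d=get_image(n)
    P=cloud(n,d).reshape(-1,3); wh=im.reshape(-1,3).min(-1)>135
    m=wh&(np.hypot(P[:,0]-.46,P[:,1]+.139)<.08)&(P[:,2]>.02)&(P[:,2]<.1); q=P[m]; t=abs(q[:,2]-np.percentile(q[:,2],70))<.006;print(n,np.median(q[t,2]),q[t].mean(0))
E
```

```text
t: 23.55
ee_pos: [0.4161, -0.2067, 0.1335]
eef_rot: [-139.9, 0.1, -32.1]
ft_force: [-0.3, -0.4, -3.2]
grip_width: 0.0349
[ 74.   28.8 -30.8 118.  -32.   51.6  36.6] [ 0.41609664 -0.20672267  0.13347231] [-1.39918176e+02  1.03511784e-01 -3.20759807e+01]
side 0.05708050144894705 [ 0.4590817  -0.13492278  0.05700195]
top 0.05771696031648932 [ 0.46008106 -0.13606875  0.05770124]
```

```bash
python3 -m pendant '[[[0,0.2,0.2,0,0,0,30],[0,0.2,0.2,0,0,0,30],[0,0.1,0.2,0,0,0,30],[0,0,0,0,0,0,30]]]'
python3 -m pendant '[[[0,0.1,0.1,0,0,0,30],[0,0,0,0,0,0,30]]]'
```

```text
t: 24.15
ee_pos: [0.416, -0.2066, 0.1257]
eef_rot: [-139.9, 0.1, -32.1]
ft_force: [0.4, 0.2, -4.4]
grip_width: 0.0349
t: 24.4
ee_pos: [0.416, -0.2069, 0.1244]
eef_rot: [-139.9, 0.1, -32.1]
ft_force: [1.0, 0.1, -2.6]
grip_width: 0.0351
```

```bash
python3 -m pendant '[[[0,0.05,0.05,0,0,0,30],[0,0,0,0,0,0,30]]]'
python3 -m pendant '[[[0,0.05,0.05,0,0,0,30],[0,0,0,0,0,0,30]]]'
```

```text
t: 24.65
ee_pos: [0.4161, -0.207, 0.1239]
eef_rot: [-139.9, 0.1, -32.1]
ft_force: [0.0, -1.0, -2.2]
grip_width: 0.0349
t: 24.9
ee_pos: [0.4161, -0.2073, 0.1234]
eef_rot: [-139.9, 0.1, -32.1]
ft_force: [-2.9, -1.5, 3.6]
grip_width: 0.0353
```

```bash
python3 -m pendant '[[[0,0,0,0,0,0,38],[0,0,0,0,0,0,39],[0,0,0,0,0,0,40],[0,0,0,0,0,0,41],[0,0,0,0,0,0,42],[0,0,0,0,0,0,43.5],[0,0,0,0,0,0,44],[0,0,0,0,0,0,44]]]'
python3 - <<'E'
from h import *
s=observe();print(s['joint_pos'].round(1),s['ee_pos'],s['eef_rot'])
for n in("side","top"):
    im,d=get_image(n); cv2.imwrite(f"pics/{n}16.png",cv2.resize(im[100:220,240:380,::-1] if n=="side" else im[190:290,270:390,::-1],None,fx=5,fy=5,interpolation=cv2.INTER_CUBIC))
E
```

```text
t: 25.9
ee_pos: [0.4159, -0.207, 0.123]
eef_rot: [-139.9, 0.1, -32.1]
ft_force: [-0.4, -0.1, -1.5]
grip_width: 0.0406
[ 73.9  30.  -30.6 118.2 -31.9  50.4  37.2] [ 0.41589814 -0.20698885  0.12299761] [-1.39940501e+02  8.76348372e-02 -3.20765048e+01]
```

View pics/side16.png

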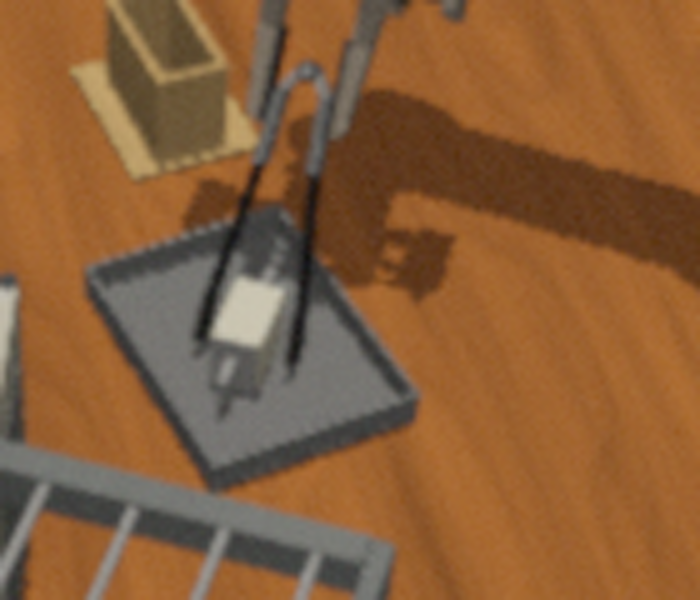

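View pics/top16.png

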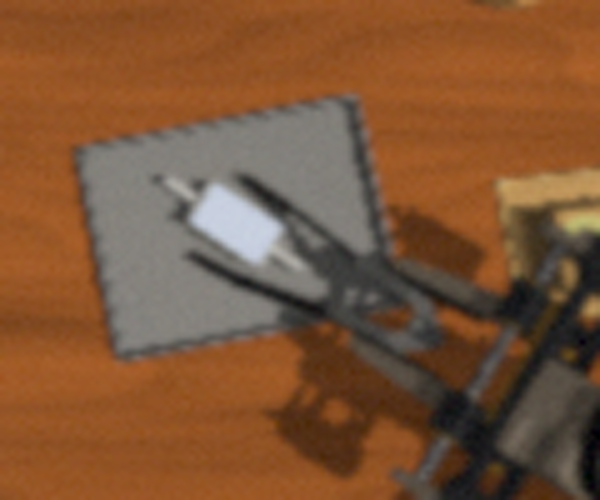

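```bash
python3 -m pendant '[[[0,-0.6,-0.8,0,0,0,44],[0,-1.3,-1.5,0,0,0,44],[0,-1.9,-2.3,0,0,0,44],[0,-2.5,-3,0,0,0,44],[0,-2.5,-3,0,0,0,44],[0,-1.9,-2.3,0,0,0,44]]]'
python3 - <<'E'
from h import *
s=observe();print(s['joint_pos'].round(1),s['ee_pos'],s['eef_rot'])
im,d=get_image("side"); cv2.imwrite("pics/side17.png",cv2.resize(im[60:220,220:400,::-1],None,fx=4,fy=4,interpolation=cv2.INTER_CUBIC))
plan([([.42,-.25,.31],Rdown(-50,15,25),6,44),([.4536,-.393,.31],Rdown(-82),9,44)])
E
```

```text
t: 26.75
ee_pos: [0.4156, -0.208, 0.2927]
eef_rot: [-140.0, -0.0, -32.0]
ft_force: [0.3, 0.2, -1.6]
grip_width: 0.0407
[ 76.8  14.3 -32.1 111.  -33.4  70.3  28.1] [ 0.41561745 -0.20795937  0.2927354 ] [-1.40019140e+02 -3.94656276e-03 -3.20492338e+01]
15
[[[0.4,0.3,-0.5,-4.3,1.9,2.5,44],[0.4,0.3,-0.5,-4.3,2,2.5,44],[0.5,0.3,-0.5,-4.3,1.9,2.5,44],[0.5,0.3,-0.4,-4.3,2,2.4,44],[0.5,0.3,-0.4,-4.3,1.9,2.5,44],[0.6,0.4,-0.3,-4.3,2,2.5,44],[1.5,0.7,-0.1,-1.7,0,3.5,44],[1.5,0.7,-0.1,-1.7,0.1,3.6,44],[1.5,0.5,0,-1.7,0,3.5,44],[1.6,0.4,0,-1.7,0,3.5,44],[1.6,0.4,-0.1,-1.7,0,3.6,44],[1.6,0.3,0,-1.7,0.1,3.5,44],[1.6,0.1,0,-1.6,0,3.5,44],[1.6,0.1,0,-1.7,0,3.6,44],[1.6,-0.1,0,-1.7,0,3.5,44]]]
end [ 0.4537 -0.3925  0.3101] [-180.    0.  -82.]
```

View pics/side17.png

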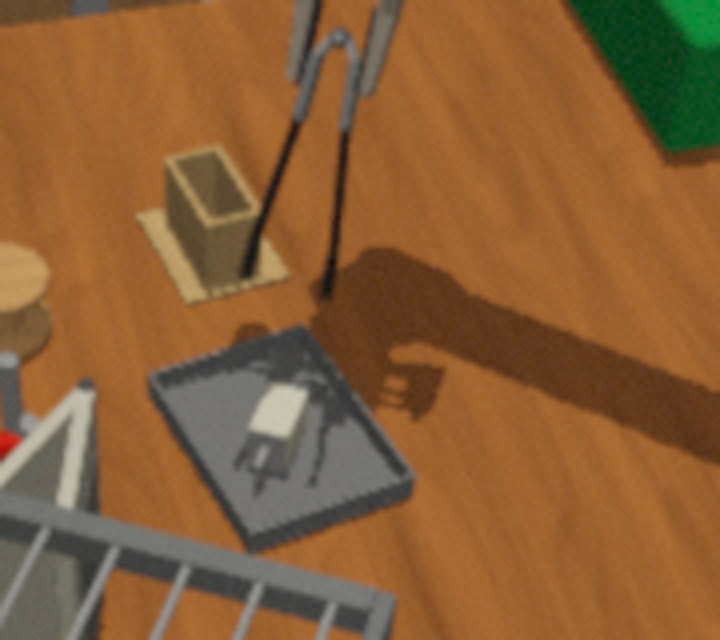

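Fuse lies flat in the tray; tongs still held, jaws open. On to the holder.

```bash
python3 -m pendant '[[[0.4,0.3,-0.5,-4.3,1.9,2.5,44],[0.4,0.3,-0.5,-4.3,2,2.5,44],[0.5,0.3,-0.5,-4.3,1.9,2.5,44],[0.5,0.3,-0.4,-4.3,2,2.5,44],[0.5,0.3,-0.4,-4.3,1.9,2.5,44],[0.6,0.4,-0.3,-4.3,2,2.5,44],[1.5,0.7,-0.1,-1.7,0,3.5,44],[1.5,0.7,-0.1,-1.7,0,3.6,44],[1.5,0.5,0,-1.7,0,3.5,44],[1.6,0.4,0,-1.7,0,3.5,44],[1.6,0.4,-0.1,-1.7,0,3.6,44],[1.6,0.3,0,-1.7,0,3.5,44],[1.6,0.1,0,-1.7,0,3.5,44],[1.6,0.1,0,-1.7,0,3.6,44],[1.6,-0.1,0,-1.7,0,3.5,44],[0,0,0,0,0,0,44]]]'
python3 - <<'E'
from h import *
s=observe();print(s['joint_pos'].round(1),s['ee_pos'],s['eef_rot'])
for n in("side","top"):
    im,d=get_image(n); np.save(n+"18.npy",d);cv2.imwrite(f"pics/{n}18.png",cv2.resize(im[20:150,220:360,::-1] if n=="side" else im[190:290,350:490,::-1],None,fx=4.5,fy=4.5,interpolation=cv2.INTER_CUBIC))
plan([([.4536,-.393,.23],Rdown(-82),4,44)])
E
```

```text
t: 28.8
ee_pos: [0.4521, -0.3919, 0.3026]
eef_rot: [179.6, 0.7, -82.0]
ft_force: [-0.1, 0.7, -0.1]
grip_width: 0.0405
[ 56.3  19.8 -24.   90.9   8.1  71.8 -51.1] [ 0.45213115 -0.39191585  0.30264352] [179.6398995    0.67276463 -82.04748463]
4
[[[0.1,0,1.8,0.1,0.2,0,44],[0,-0.1,1.9,0.1,0.1,0,44],[0.1,0,1.8,0.1,0.2,0,44],[0.1,-0.1,1.8,0,0.2,0,44]]]
end [ 0.4539 -0.3932  0.23  ] [180.  -0. -82.]
```

View pics/side18.png

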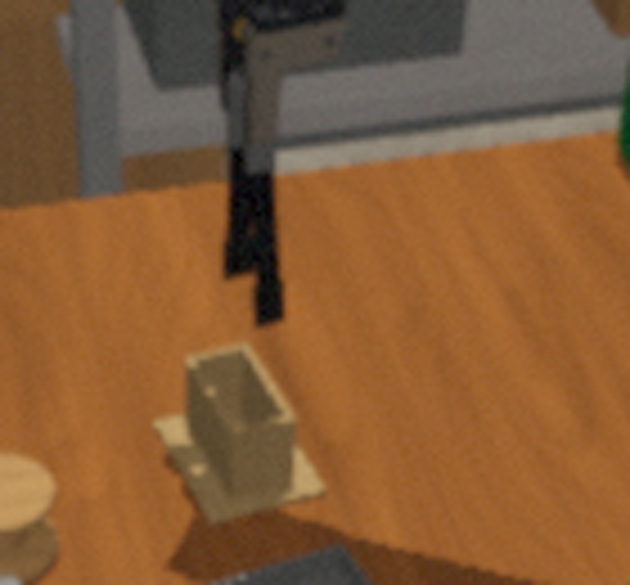

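View pics/top18.png

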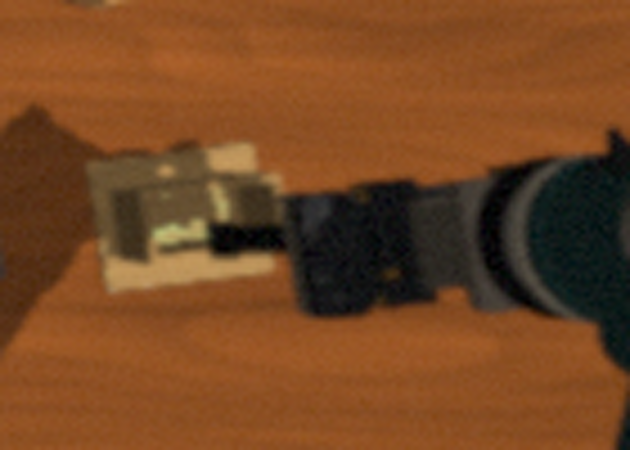

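```bash
python3 - <<'E'
from h import *
p,r=cur()
for y in(-.0285,0,.0285): 
  t=p+r.apply([y,0,.1407]); print(t.round(3),proj("side",t).round(1),((proj("side",t)-[220,20])*4.5).round(0))
E
python3 -m pendant '[[[0.1,0,1.8,0.1,0.2,0,44],[0.1,-0.1,1.9,0.1,0.1,0,44],[0,0,1.8,0.1,0.2,0,44],[0,0,1.5,0,0.2,0,44]]]'
python3 - <<'E'
from h import *
s=observe();print(s['joint_pos'].round(1),s['ee_pos'],s['eef_rot'])
im,d=get_image("side");cv2.imwrite(f"pics/side19.png",cv2.resize(im[20:150,220:360,::-1],None,fx=4.5,fy=4.5,interpolation=cv2.INTER_CUBIC))
plan([([.4536,-.394,.15],Rdown(-82),5,44)])
E
```

```text
[ 0.447 -0.361  0.163] [[276.8  91.3]] [[256. 321.]]
[ 0.451 -0.39   0.162] [[273.7  86.6]] [[242. 300.]]
[ 0.455 -0.418  0.162] [[270.7  82.1]] [[228. 279.]]
t: 29.4
ee_pos: [0.4525, -0.3927, 0.2329]
eef_rot: [180.0, -0.1, -82.0]
ft_force: [0.5, -0.0, -1.1]
grip_width: 0.0407
[ 55.9  22.5 -23.6  96.4  10.   63.1 -52.7] [ 0.45246676 -0.39271619  0.23290914] [ 1.79960787e+02 -1.03905511e-01 -8.20277646e+01]
5
[[[0,0,1.6,0,0,0,44],[0.1,-0.1,1.6,0.1,0,0,44],[0,0,1.7,0,0,0,44],[0.1,0,1.6,0,0,0,44],[0,-0.1,1.6,0.1,0,0,44]]]
end [ 0.4538 -0.3938  0.1499] [-180.    0.  -82.]
```

View pics/side19.png

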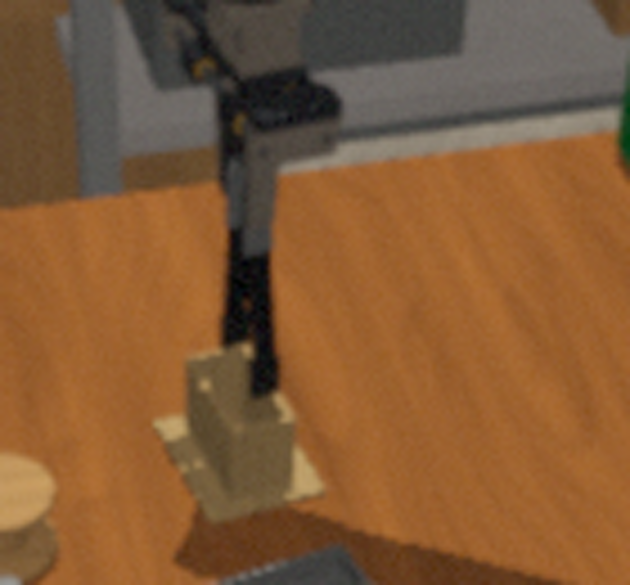

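Run:
```python
from h import *
R8=np.array([[.452,-.395]])
def w(px,crop,f,z): return atz("side",np.array(px)/f+np.array(crop)-.5,z)[:2].round(4)
p,r=cur()
print("now pred",(p+r.apply([0,0,.1407])).round(4))
print("now L,R",w((236,342),(220,20),4.5,.092),w((264,392),(220,20),4.5,.092))
print("18 L,R",w((240,274),(220,20),4.5,.162),w((270,323),(220,20),4.5,.162))
print("7 L,R",w((322,297),(190,0),4,.189),w((350,338),(190,0),4,.189), "pred .4539 -.3937")
a=cv2.imread("pics/side7.png")[180:360,250:430];b=cv2.imread("pics/side19.png")[230:430,160:320]
cv2.imwrite("pics/cmp.png",np.hstack([cv2.resize(a,(390,390)),cv2.resize(b,(390,390))]))
```

```text
now pred [ 0.4513 -0.3921  0.0902]
now L,R [ 0.4456 -0.4333] [ 0.4391 -0.3668]
18 L,R [ 0.4451 -0.4257] [ 0.4377 -0.3603]
7 L,R [ 0.455  -0.4282] [ 0.4457 -0.3658] pred .4539 -.3937
```

View pics/cmp.png

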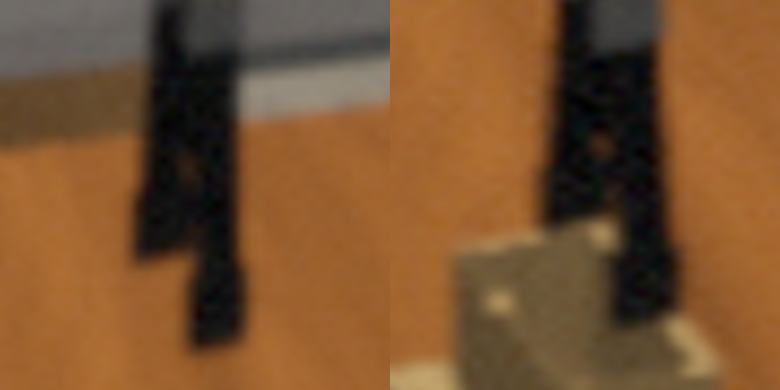

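```bash
python3 -m pendant '[[[0,-0.1,0,2.5,0,0,44],[0.1,0,0,0,0,0,44]]]'
python3 - <<'E'
from h import *
s=observe();print(s['ee_pos'],s['eef_rot'])
im,d=get_image("side");cv2.imwrite(f"pics/side20.png",cv2.resize(im[70:135,250:310,::-1],None,fx=9,fy=9,interpolation=cv2.INTER_CUBIC))
im,d=get_image("top");cv2.imwrite(f"pics/top20.png",cv2.resize(im[200:275,350:430,::-1],None,fx=8,fy=8,interpolation=cv2.INTER_CUBIC))
E
```

```text
t: 29.7
ee_pos: [0.4534, -0.3945, 0.2338]
eef_rot: [-177.6, -0.1, -82.1]
ft_force: [-0.6, 0.3, -2.1]
grip_width: 0.0407
[ 0.45337321 -0.394531    0.23378998] [-1.77561061e+02 -1.40133425e-01 -8.21151353e+01]
```

View pics/side20.png

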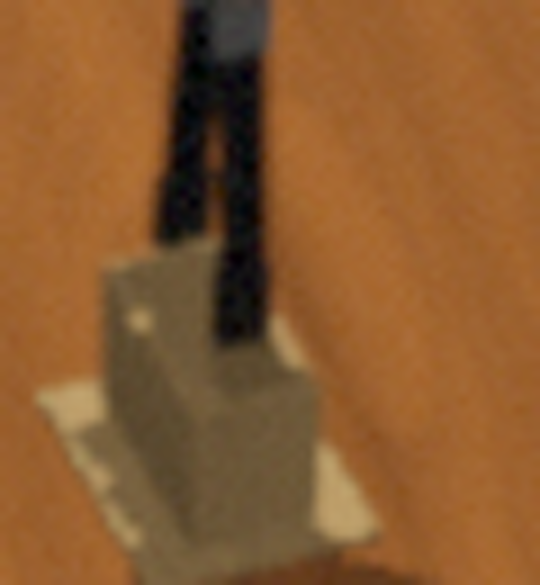

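View pics/top20.png

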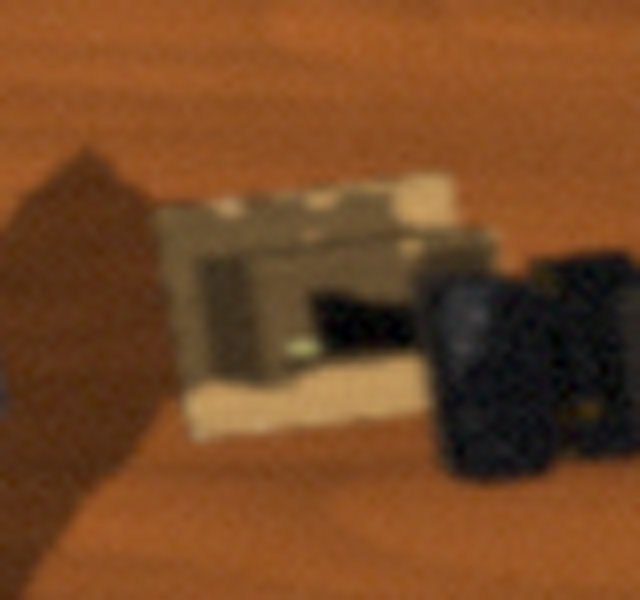

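```bash
python3 -m pendant '[[[0,0.05,1.2,0,0,0,44],[0,0.1,1.7,0,0,0,44],[0,0.1,1.7,0,0,0,44],[0,0.1,1.7,0,0,0,44],[0,0.05,1.5,0,0,0,44],[0,0,0,0,0,0,44]]]'
python3 -m pendant '[[[0,0,0.3,0,0,0,44],[0,0,0.2,0,0,0,44],[0,0,0,0,0,0,44]]]'
```

```text
t: 30.55
ee_pos: [0.4527, -0.3939, 0.1536]
eef_rot: [-177.6, 0.0, -82.1]
ft_force: [-0.3, -0.3, -0.8]
grip_width: 0.0407
t: 30.92
ee_pos: [0.4538, -0.3946, 0.1505]
eef_rot: [-177.5, -0.1, -82.1]
ft_force: [-0.0, 0.4, -0.8]
grip_width: 0.0408
```

```bash
python3 -m pendant '[[[0,0,0.2,0,0,0,44],[0,0,0.1,0,0,0,44],[0,0,0,0,0,0,44]]]'
python3 - <<'E'
from h import *
im,d=get_image("side");cv2.imwrite(f"pics/side21.png",cv2.resize(im[60:135,240:320,::-1],None,fx=7,fy=7,interpolation=cv2.INTER_CUBIC))
E
```

```text
t: 31.3
ee_pos: [0.4538, -0.3945, 0.1472]
eef_rot: [-177.5, -0.1, -82.1]
ft_force: [-0.5, 0.2, -0.7]
grip_width: 0.0402
```

View pics/side21.png

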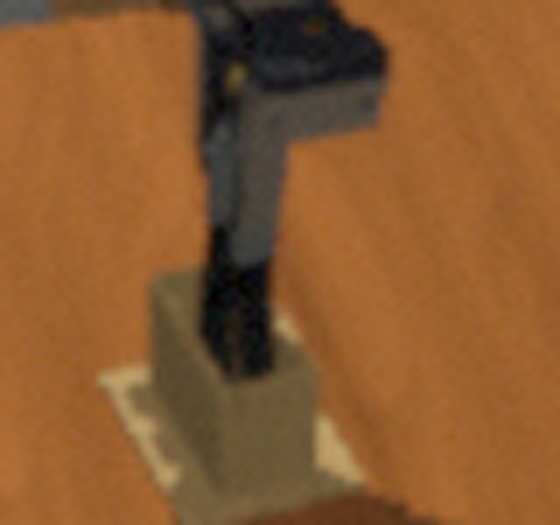

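```bash
python3 -m pendant '[[[0,0,0.1,0,0,0,44],[0,0,0,0,0,0,44]]]';python3 -m pendant '[[[0,0,0.1,0,0,0,44],[0,0,0,0,0,0,44]]]'
```

```text
t: 31.6
ee_pos: [0.4544, -0.3947, 0.1469]
eef_rot: [-177.5, -0.2, -82.1]
ft_force: [1.0, -1.0, 3.4]
grip_width: 0.0405
t: 31.85
ee_pos: [0.4546, -0.3953, 0.1462]
eef_rot: [-177.5, -0.2, -82.1]
ft_force: [0.3, -1.6, 5.2]
grip_width: 0.0407
```

Contact with the floor of the holder. Open and withdraw straight up.

```bash
python3 -m pendant '[[[0,0,0,0,0,0,48],[0,0,0,0,0,0,56],[0,0,0,0,0,0,70],[0,0,0,0,0,0,90],[0,0,0,0,0,0,100],[0,0,0,0,0,0,100]]]'
python3 - <<'E'
from h import *
im,d=get_image("side");cv2.imwrite(f"pics/side22.png",cv2.resize(im[40:135,230:330,::-1],None,fx=6,fy=6,interpolation=cv2.INTER_CUBIC))
E
```

```text
t: 32.6
ee_pos: [0.4539, -0.3944, 0.1452]
eef_rot: [-177.5, -0.1, -82.1]
ft_force: [-0.0, 0.2, 0.1]
grip_width: 0.0893
```

View pics/side22.png

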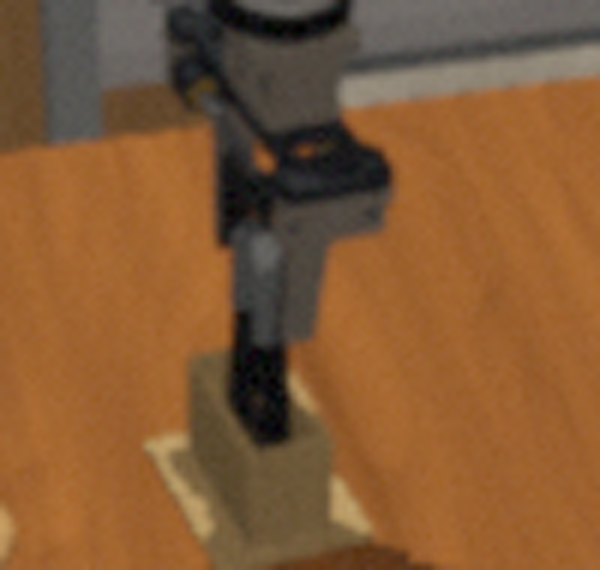

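```bash
python3 -m pendant '[[[0,0,-1,0,0,0,100],[0,-0.1,-2,0,0,0,100],[0,-0.1,-3,0,0,0,100],[0,-0.1,-4,0,0,0,100],[0,-0.1,-4,0,0,0,100],[0,0,-3,0,0,0,100],[3,2,0,0,0,0,100],[4,3,0,0,0,0,100],[4,3,0,0,0,0,100],[0,0,0,0,0,0,100],[0,0,0,0,0,0,100]]]'
python3 - <<'E'
from h import *
for n in("side","top"):
    im,d=get_image(n); cv2.imwrite(f"pics/{n}23.png",im[:,:,::-1])
    P=cloud(n,d);x,y,z=P[...,0],P[...,1],P[...,2]
    wh=im.min(-1)>135
    m=wh&(np.hypot(x-.46,y+.139)<.09)&(z>.015)&(z<.08);q=P[m];t=abs(q[:,2]-np.percentile(q[:,2],70))<.006
    print(n,"fuse top z",np.median(q[t,2]),q[t].mean(0)); A=np.c_[q[t,:2]-q[t,:2].mean(0),np.ones(t.sum())];print(" slope",np.linalg.lstsq(A,q[t,2],rcond=None)[0])
    m=(d>0)&(np.hypot(x-.45,y+.40)<.05)&(z>.12)&(z<.21); print(" tongs",P[m].mean(0),z[m].max())
p,_=cur();print(p)
E
cd pics
python3 - <<'E'
import cv2,numpy as np
a=cv2.imread("side23.png")[50:230,180:380];b=cv2.imread("top23.png")[150:290,270:430]
cv2.imwrite("fin.png",np.hstack([cv2.resize(a,(400,360)),cv2.resize(b,(400,360))]))
E
```

```text
t: 34.02
ee_pos: [0.3872, -0.5138, 0.3125]
eef_rot: [-177.5, -0.1, -82.0]
ft_force: [0.4, 0.7, -0.4]
grip_width: 0.092
side fuse top z 0.04793902280195095 [ 0.46000682 -0.13494205  0.04778761]
 slope [0.01489998 0.01885387 0.04778761]
 tongs [ 0.45459921 -0.38760569  0.16185697] 0.20309452925592975
top fuse top z 0.047859683331376024 [ 0.45963285 -0.13625283  0.04780873]
 slope [-0.00450273 -0.00769752  0.04780873]
 tongs [ 0.45165999 -0.3857561   0.17360484] 0.2035599655473399
[ 0.38792889 -0.51308766  0.31265425]
```

View pics/fin.png

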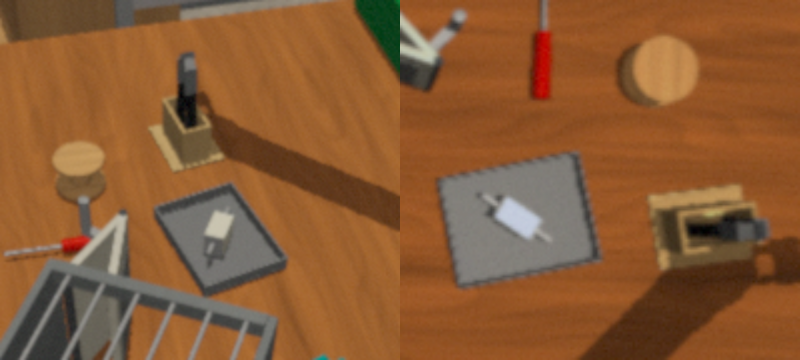

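View pics/top23.png

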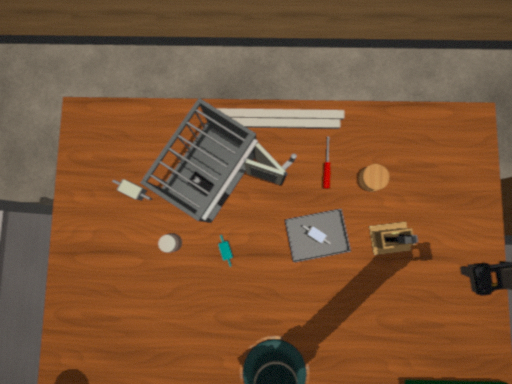

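Run:
```python
from rig import *
print(job_done()); print(observe()['t'])
```

```text
the job is handed in; nothing more can be done
None
the job is handed in; nothing more can be done
```

The job was finished and handed in at about 34 s, with nothing dropped that I could see. I pulled the bifold door to about 1.31 rad and took the tongs from their holder. Tilted 40° under the header, they lifted the smaller white fuse from its clips. I laid it in the tray, stood the tongs back in the holder jaws down, and moved the arm clear.

What the last checks showed:
- **Fuse:** it lies flat. Its top is at 48 mm in both cameras, which is the 4 mm tray floor plus the 44 mm block. The slope is under 2%.
- **Tongs:** they stand upright in the pocket with the top at 203 mm, against 201 mm expected.
- **Door and bystanders:** the door is still well open. The reel, screwdriver, jar and the look-alikes appear unmoved in the final top picture.

Two things differed from plan:
- **Tongs slipped in the hand:** they turned about 2° during the job. I corrected the tool by 2.5° before putting them back.
- **Contact on setting down:** I felt about 7 N when the fuse touched the tray floor and about 6 N when the tongs touched the holder floor.

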